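# Nest the parts cups in the slanted pot

### The arm

A 6-joint arm with a two-finger parallel gripper is mounted at the origin on the work surface. World frame = base frame: x ahead of the robot, y to its left, z up, the work surface at z = 0. Lengths are in m, angles in rad, forces in N, time in s.
With the tool pointing down it reaches from about 0.35 to 0.85 m from the base axis. Payload 8.1 kg.
Tool frame: the origin (TCP) lies between the finger pads; the fingertips stand tips_ahead ahead of it and the grasp point (between the pads) lies 8 mm behind it (tips_ahead is the distance from the TCP to the fingertips, in m); z points along the fingers, x is the direction in which the jaws open and shut, and the axes are right-handed (so a half turn about z gives the same grasp; the last joint's range is limited). The gripper opens to 93 mm and grips with 3 to 60 N. Pads are 15 mm wide; open, the fingers measure 128 mm over their backs; the gripper's body (75 mm by 188 mm) begins 65 mm behind the grasp point.
Start: joints at [1.146, 0.13, 1.488, -0, 1.523, -0.085], TCP at [0.2, 0.566, 0.23] pointing down, gripper open.
Joint ranges: [-2.96, 2.96], [-0.89, 2.26], [0.02, 2.5], [-1.34, 4.48], [0, 2.73], [-2.66, 2.66]. Speed limits (rad/s): [2.39, 2.39, 2.79, 3.14, 3.14, 3.14].

### API

Orientations are given as a rotation vector (axis times angle).
In Python, from plant import * gives the robot as it stands.
- The arm moves only by the tool play_rows, never from a script. Its argument "increments" is a list that holds one entry, the list of rows, each a list of 4 numbers: the shift along the tool's x, y, z in cm, then the turn about the tool's z in rad. A call has 1 to 5 rows; each row is the pose to reach, as a shift and turn from the pose measured when the call began, along the tool's axes at that moment; what a row does not reach only later rows make up. A row lasts 1/10 s, in which the tool goes at most 50 mm and 8.59 degrees, less where a joint would pass 70% of its speed; a pose out of reach is approached as far as the arm can. A call with a gripper value outside its range is refused whole. "jaw" is the finger opening in cm, from 0 to 9.3, set as the call begins (left out, the last holds). The fingers move at their own pace and stop on an object; "squeeze" is the grip in N (left out, the last holds). Time passes only in rows, so rows that repeat a pose let the fingers close. It gives the time, the measured TCP pose, the force and the opening at its end, in the units of the state.
- read_state(): the state, without advancing time (a new reading comes with each control period).
- read_camera(name): name is "scene" or "side" or "wrist"; returns (picture, depth): 420x560x3 uint8, blue, green, red; 420x560 float32, m along the optical axis (not along the pixel's ray), 0 where there is no reading.
- camera_params(name): a dict with "K" (3x3 intrinsics, pixels), "eye" and "orientation" of the camera in the world. Camera axes: x right, y up, looking along -z (the intrinsics and any distortion apply to the point x, -y, -z); pixel columns grow to the right and rows downward; lengths in m; the calibration is good to about 2 mm. A picture is of the moment at which its call begins: read the wrist's pose just before it. camera_params takes no time and is no camera call; for the wrist camera it gives the pose at the moment of the call.
- close_job(): hands the job in, once; it reports no verdict.
The state is a dict: "t": time; "q": joint angles; "dq": joint speeds; "joint_torque": joint torques, N m; "tool_pos": TCP position; "orientation": TCP orientation; "force": force on the tool from outside, world axes, zero at the start; "wrist_torque": the same for the moment, N m; "opening": finger opening in m.
Only numpy, scipy, OpenCV 4.12 (cv2) and the standard library are available. Lean on these libraries where they do the work, as an engineer would, in place of code of your own. Each camera call takes 0.05 s, during which the arm holds its last target.

### The job

Put the three loose steel parts cups away in the stand whose slanted pot is empty, nested in size order and one at a time: the large cup into the pot, then the middle cup into the large one, then the small cup into the middle one. The stop at the bottom of the pot may be set at any height, so lower each cup along the slant, gently, until you feel it rest on what is beneath it, and only then let go: do not drop it or ram it home. Leave the full stand and the other things on the bench alone.

Things in the scene. Friction and masses are not known exactly. Their poses are not given: they have to be found in the camera images.
- pot: empty dark steel pot fixed in a wooden stand, axis slanted 30 deg from vertical, mouth leaning to the stand's front. Outer diameter 82, inner 74 mm. Origin: centre of its underside; z along its axis out of the mouth, rim centre at z = 75 mm. Inside, a stop is clamped at an unknown height (feel for it): its flat face is between z = 13 and 43 mm, on a spring that gives 1 mm per 3 N, 4 mm at most.
- stand: wooden stand, fixed, that carries the empty pot. Base 150 x 120 x 12 mm, two cheeks 55 mm either side reach 83 mm above the bench, below the pot's rim (which is about 110 mm up). Origin: centre of its underside; front (where the pot leans, roughly towards the robot) is -x.
- full_stand: a second stand of the same shape and size, whose pot already holds a complete nest of three cups (fixed, not to be used; its top is about 200 mm above the bench). Origin: centre of the underside of its base, front towards its -x. The top of its nest leans about 55 mm in front of (-x of) the origin.
- cup_large: loose round steel cup, outer diameter 68 mm, inner 60 mm, 90 mm high, floor 5 mm thick, foot chamfered 5 mm inwards over the lowest 12 mm, about 160 g. Starts upright on the bench, mouth up. Origin: centre of its underside, z along its axis to the mouth. The pot takes it with 3 mm to spare all round; it then stands at least 28 mm out of the pot.
- cup_middle: loose round steel cup, outer diameter 54 mm, inner 46 mm, 112 mm high, floor 5 mm thick, foot chamfered 5 mm inwards over the lowest 12 mm, about 130 g. Starts upright on the bench, mouth up. Origin: centre of its underside, z along its axis to the mouth. Nested on the large cup's floor its origin lies 5 mm along z from the large cup's origin, and it stands 27 mm out of it.
- cup_small: loose round steel cup, outer diameter 40 mm, inner 32 mm, 134 mm high, floor 5 mm thick, foot chamfered 5 mm inwards over the lowest 12 mm, about 100 g. Starts upright on the bench, mouth up. Origin: centre of its underside, z along its axis to the mouth. Nested on the middle cup's floor its origin lies 5 mm along z from the middle cup's origin, and it stands 27 mm out of it.
- spool: bystander: upright yellow-flanged solder spool, 54 mm diameter, 48 mm high; origin under its centre
- jar: bystander: amber jar with a white lid, 64 mm diameter, 75 mm high; origin under its centre
- weight: bystander: dark steel weight, upright cylinder of 52 mm diameter, 50 mm high; origin under its centre
- screwdriver: bystander: red screwdriver lying on the bench, 190 mm long; origin near its middle, x along it
- meter: bystander: yellow multimeter lying flat, 150 x 80 x 36 mm; origin under its centre, x along its length

How it is judged:
By the outcome, as a careful person would: the job done as asked, in the order asked, and still so for the second after the job is handed in, with the robot touching nothing.
It also fails if it takes over 70 s, if anything falls off the work surface, if the arm or the gripper's body presses on something with over 40 N, if the wrist force passes 120 N, or if a joint passes its speed limit or range.

## Working session

There is one attempt and no reset: what is moved stays moved. The work goes in short steps, Python scripts to look and compute and a tool call to move; the robot and the scene stay as the last step left them, time stands still between calls to the robot, and variables do not carry over. Pictures are saved under pics/ and viewed, and the job is handed in when it is done.

Besides the shell and the picture viewer there is one more tool, called after ">>>" as name(argument=value, ...), one argument or row to a line, values as JSON. play_rows: Moves the arm, as the interface text tells. Its arguments: {"type":"object","properties":{"increments":{"type":"array"},"jaw":{"type":"number"},"squeeze":{"type":"number"}},"required":["increments"]}

```bash
ls -la; mkdir -p pics
cat > h.py <<'E'
from plant import *
import numpy as np, cv2
from scipy.spatial.transform import Rotation as R
E
python3 - <<'E'
from h import *
s=read_state(); print({k:np.round(v,4) for k,v in s.items()})
for n in ["scene","side","wrist"]:
    p,d=read_camera(n); cv2.imwrite(f"pics/{n}0.png",p); np.save(f"{n}0.npy",d)
    c=camera_params(n); print(n,c); np.save(f"{n}0c.npy",c,allow_pickle=True)
E
```

```text
total 12
drwxr-xr-x  3 agent agent 4096 Dec  6 05:57 .
drwxr-xr-x 23 root  root  4096 Dec  6 05:57 ..
drwxr-xr-x  2 agent agent 4096 Dec  6 05:57 pics
{'t': np.float64(0.0), 'q': array([ 1.1456,  0.1312,  1.4893,  0.    ,  1.523 , -0.0854]), 'dq': array([-0.0008,  0.0007, -0.0008,  0.    ,  0.0008,  0.0006]), 'joint_torque': array([ 6.00000e-04, -5.59862e+01, -4.91745e+01,  7.67000e-02,
        3.61000e-02, -2.00000e-04]), 'tool_pos': array([0.1997, 0.5652, 0.2286]), 'orientation': array([ 2.5643e+00,  1.8133e+00, -2.5000e-03]), 'force': array([-0.1418, -0.551 ,  0.3715]), 'wrist_torque': array([0.0145, 0.0175, 0.0496]), 'opening': np.float64(0.0934)}
scene {'K': array([[530.23358155,   0.        , 273.56890015],
       [  0.        , 530.23358155, 205.88005189],
       [  0.        ,   0.        ,   1.        ]]), 'eye': array([ 1.05468235, -0.44551514,  1.06688169]), 'orientation': array([0.56882781, 0.25503607, 0.85621047])}
side {'K': array([[509.95653515,   0.        , 284.86226572],
       [  0.        , 509.95653515, 219.38066493],
       [  0.        ,   0.        ,   1.        ]]), 'eye': array([ 0.22591427, -1.15933112,  0.96172786]), 'orientation': array([ 0.9171466 , -0.11594728, -0.27287524])}
wrist {'K': array([[369.6227357 ,   0.        , 287.84977895],
       [  0.        , 369.6227357 , 207.22383899],
       [  0.        ,   0.        ,   1.        ]]), 'eye': array([0.12089088, 0.59383578, 0.38436672]), 'orientation': array([-0.26466854, -0.1854686 ,  1.22033837])}
```

View pics/scene0.png

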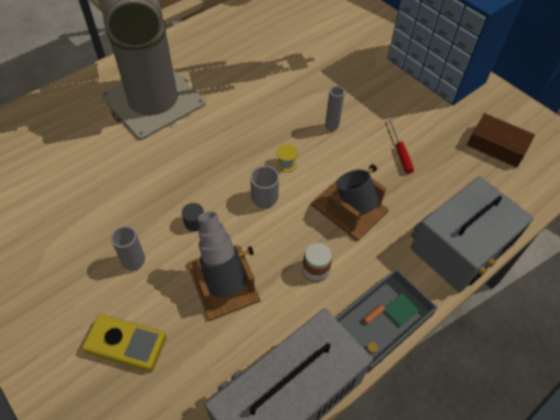

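View pics/side0.png

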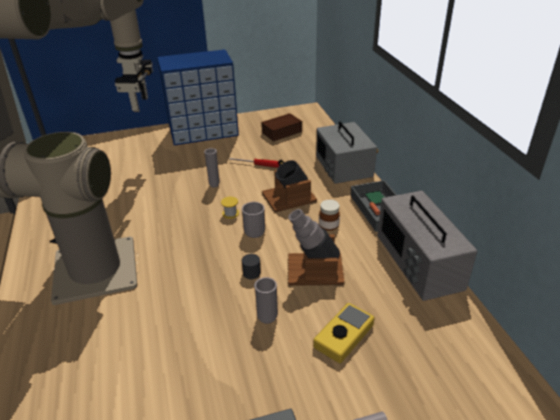

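View pics/wrist0.png

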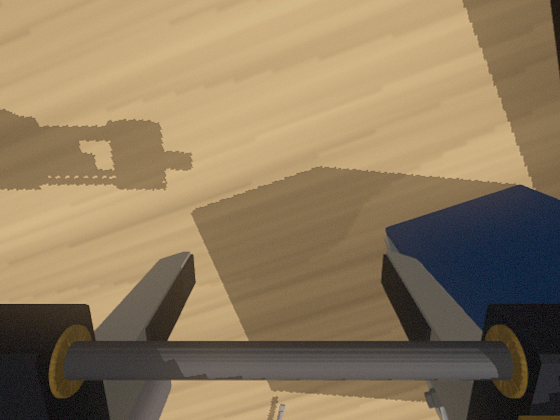

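```bash
cat >> h.py <<'E'
def cam(n): return np.load(f"{n}c.npy",allow_pickle=True).item()
def cloud(d,c):
    v,u=np.mgrid[0:d.shape[0],0:d.shape[1]]; K=c["K"]
    P=np.stack([(u-K[0,2])/K[0,0]*d,-(v-K[1,2])/K[1,1]*d,-d],-1)
    return P@R.from_rotvec(c["orientation"]).as_matrix().T+c["eye"]
def proj(P,c):
    p=(np.atleast_2d(P)-c["eye"])@R.from_rotvec(c["orientation"]).as_matrix()
    K=c["K"]; return np.stack([K[0,0]*p[:,0]/-p[:,2]+K[0,2],-K[1,1]*p[:,1]/-p[:,2]+K[1,2]],-1)
def take(n,name):
    c=camera_params(n); p,d=read_camera(n); cv2.imwrite(f"pics/{name}.png",p); np.save(name+".npy",d); np.save(name+"c.npy",c,allow_pickle=True)
    return p,d,c
def circ(x,y):
    A=np.c_[2*x,2*y,np.ones(len(x))]; s=np.linalg.lstsq(A,x*x+y*y,rcond=None)[0]
    return s[0],s[1],np.sqrt(s[2]+s[0]**2+s[1]**2)
E
python3 - <<'E'
import plant; print([k for k in dir(plant) if k[0]!='_'])
from h import *
print(globals().get('tips_ahead'))
for n,pts in [("scene0",dict(large=(265,187),mid=(128,248),small=(335,110),pot=(355,195))),("side0",dict(large=(254,220),mid=(266,300),small=(212,168),pot=(291,185)))]:
    d=np.load(n+".npy"); X=cloud(d,cam(n))
    P=X.reshape(-1,3)
    b=P[(abs(P[:,2])<.03)]; print(n,"bench z med",np.median(b[:,2]))
    for k,(u,v) in pts.items():
        w=X[v-45:v+45,u-45:u+45].reshape(-1,3)
        q=w[w[:,2]>.03]
        H=dict(large=.09,mid=.112,small=.134).get(k)
        if H:
            c0=X[v,u][:2]
            q=q[np.hypot(*(q[:,:2]-c0).T)<.07]
            t=q[abs(q[:,2]-H)<.006]
            print(k,c0,len(t),"zmax",np.percentile(q[:,2],99.5), "rim circ",circ(t[:,0],t[:,1]), "spans",np.ptp(t[:,:2],axis=0), t[:,:2].mean(0))
        else: print(k,X[v,u])
E
python3 - <<'E'
import cv2
a=cv2.imread('pics/scene0.png')[150:250,300:400]; b=cv2.imread('pics/side0.png')[140:220,250:350]
cv2.imwrite('pics/z0.png',cv2.hconcat([cv2.resize(a,(400,400)),cv2.resize(b,(400,400))]))
E
```

```text
['IKError', 'camera_params', 'close_job', 'read_camera', 'read_state', 'tips_ahead']
0.011
scene0 bench z med -0.0007382093095213982
large [0.48807749 0.01179342] 175 zmax 0.09220602837738785 rim circ (np.float64(0.46378279462489025), np.float64(0.02870703761946905), np.float64(0.031952107612963014)) spans [0.06966955 0.06893515] [0.46277898 0.02888432]
mid [ 0.43839705 -0.31679106] 161 zmax 0.11391094850952152 rim circ (np.float64(0.4134566071255824), np.float64(-0.31110854605940313), np.float64(0.02474829619960944)) spans [0.05414128 0.05290831] [ 0.41354844 -0.31144469]
small [0.40890924 0.30785234] 84 zmax 0.13561995069699082 rim circ (np.float64(0.3930269715328351), np.float64(0.32111322402392206), np.float64(0.018123622073765763)) spans [0.03975634 0.04425797] [0.39344342 0.32036016]
pot [0.64295809 0.14560975 0.1056726 ]
side0 bench z med -0.0003547831157463266
large [ 0.45658742 -0.00306792] 116 zmax 0.09340435188665301 rim circ (np.float64(0.4602738138021755), np.float64(0.027712055354752657), np.float64(0.03168113314149002)) spans [0.06560381 0.0706672 ] [0.45782193 0.026059  ]
mid [ 0.40566674 -0.33741742] 132 zmax 0.11399991728134459 rim circ (np.float64(0.4105090710758551), np.float64(-0.3121020500955217), np.float64(0.024819042572158785)) spans [0.05224834 0.05377964] [ 0.41067226 -0.31320543]
small [0.3876955  0.29958974] 47 zmax 0.1368487339764169 rim circ (np.float64(0.3888291705644519), np.float64(0.31893663360745717), np.float64(0.0184845716484966)) spans [0.03697959 0.05019674] [0.38811072 0.31951008]
pot [0.60680504 0.12239941 0.08113712]
```

View pics/z0.png

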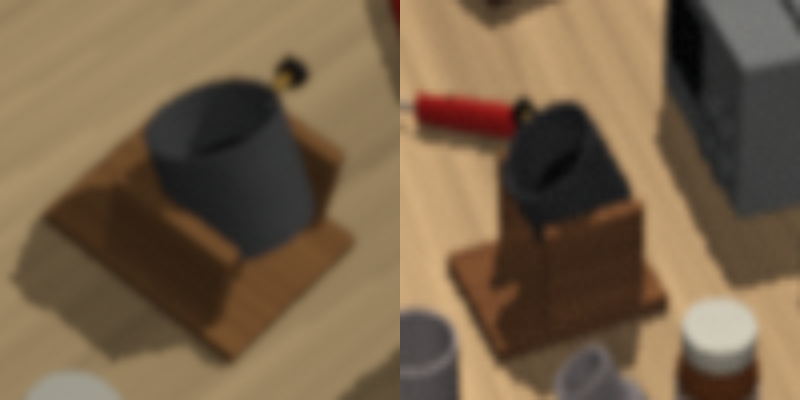

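Run:
```python
from h import *
H=np.full((160,240),0,np.float32)  # x .2-.84? cells 5mm, y -.6..+.6
for n in ["scene0","side0"]:
    P=cloud(np.load(n+".npy"),cam(n)).reshape(-1,3)
    P=P[(P[:,2]<.3)&(P[:,2]>.012)]
    i=((P[:,0]-.2)/.005).astype(int); j=((.6-P[:,1])/.005).astype(int)
    ok=(i>=0)&(i<160)&(j>=0)&(j<240)
    np.maximum.at(H,(i[ok],j[ok]),P[ok,2])
np.save("H.npy",H)
img=cv2.applyColorMap((np.clip(H/.2,0,1)*255).astype(np.uint8),cv2.COLORMAP_JET)[::-1]
img=cv2.resize(img,None,fx=3.3,fy=3.3,interpolation=cv2.INTER_NEAREST)
for x in np.arange(.2,1,.1): cv2.putText(img,f"{x:.1f}",(0,int((160-(x-.2)/.005)*3.3)),0,.4,(255,255,255))
for y in np.arange(-.6,.6,.1): cv2.putText(img,f"{y:.1f}",(int((.6-y)/.005*3.3),520),0,.4,(255,255,255))
cv2.imwrite("pics/hmap.png",img)
```

```text
(no output)
```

View pics/hmap.png

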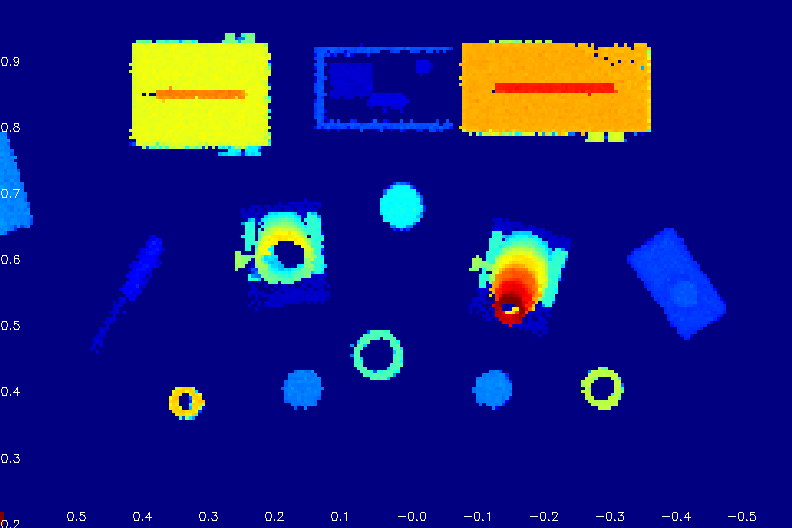

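```bash
cat >> h.py <<'E'
from scipy.optimize import least_squares
def fitpot(P,img=None,tilt=np.pi/6,x0=(.6,.16,0)):
    # cylinder outer r 41mm: axis through rim centre (x,y,.110ish) pointing -x_stand tilted
    def ax(yaw): return np.array([-np.sin(tilt)*np.cos(yaw),-np.sin(tilt)*np.sin(yaw),np.cos(tilt)])
    def f(p):
        a=ax(p[2]); w=P-np.array([p[0],p[1],.110]); 
        return np.linalg.norm(w-np.outer(w@a,a),axis=1)-.041
    s=least_squares(f,x0,loss="soft_l1",f_scale=.002); return s.x,f(s.x)
E
python3 - <<'E'
from h import *
for n,(u,v) in [("scene0",(355,195)),("side0",(291,185))]:
    X=cloud(np.load(n+".npy"),cam(n)); im=cv2.imread(f"pics/{n}.png").astype(int)
    sat=im.max(-1)-im.min(-1)
    m=(X[...,2]>.03)&(X[...,2]<.14)&(abs(X[...,0]-.61)<.09)&(abs(X[...,1]-.165)<.08)&(sat<22)&(im.max(-1)<95)
    P=X[m]; print(n,len(P))
    # exclude inside points: iterate
    x,r=fitpot(P)
    for _ in range(6):
        k=abs(r)<.004; x,_=fitpot(P[k],x0=x)
        a=np.array([-.5*np.cos(x[2]),-.5*np.sin(x[2]),.866]); w=P-np.array([x[0],x[1],.11]); r=np.linalg.norm(w-np.outer(w@a,a),axis=1)-.041
    k=abs(r)<.003; print(x,np.degrees(x[2]),k.sum(),"z axial max",np.percentile((w@a)[k],[1,50,99]))
    # base wood top edges
    hsv=cv2.cvtColor(im.astype(np.uint8),cv2.COLOR_BGR2HSV)
    b=(X[...,2]>.006)&(X[...,2]<.018)&(abs(X[...,0]-.61)<.12)&(abs(X[...,1]-.165)<.11)
    q=X[b][:,:2]; rect=cv2.minAreaRect((q*1000).astype(np.float32)); print("base",rect)
E
```

```text
scene0 1284
[0.60706923 0.17016678 0.14959068] 8.570914745494134 878 z axial max [-0.07280857 -0.02826479  0.0003188 ]
base ((607.4305419921875, 146.56161499023438), (199.81607055664062, 182.9853057861328), 0.2977435886859894)
side0 534
[0.60373477 0.16996833 0.06919695] 3.964693021189727 315 z axial max [-0.05725659 -0.01977899  0.00124494]
base ((578.0881958007812, 159.70127868652344), (131.9223175048828, 236.0364227294922), 61.46087646484375)
```

```bash
cat >> h.py <<'E'
def Rt(o): return R.from_rotvec(o).as_matrix()
def delta(target,yawx=None,s=None):
    """shift in tool cm to reach world target TCP, and turn about tool z so that tool x has yaw yawx (deg)"""
    s=s or read_state(); M=Rt(s["orientation"]); d=M.T@(np.array(target)-s["tool_pos"])*100
    cur=np.degrees(np.arctan2(M[1,0],M[0,0])); t=None
    if yawx is not None: t=-np.radians((yawx-cur+180)%360-180)
    print("tool",np.round(s["tool_pos"],4),"yaw",round(cur,2),"t",round(float(s["t"]),2),"F",np.round(s["force"],2),"open",round(float(s["opening"]),4),"q6",round(float(s["q"][5]),2))
    print("-> shift cm",np.round(d,2),"turn",None if t is None else round(t,3))
    return d,t
def camtool(s,c):
    M=Rt(s["orientation"]); return M.T@(c["eye"]-s["tool_pos"]), M.T@R.from_rotvec(c["orientation"]).as_matrix()
E
python3 - <<'E'
from h import *
s=read_state(); c=camera_params("wrist"); e,M=camtool(s,c); print(e); print(M)
yaw=np.radians(96.5); T=np.array([[np.cos(yaw),np.sin(yaw),0],[np.sin(yaw),-np.cos(yaw),0],[0,0,-1]])
for tp in [(.50,.13,.25),(.48,.10,.3),(.50,.12,.3)]:
    cc=dict(c); cc["eye"]=np.array(tp)+T@e; cc["orientation"]=R.from_matrix(T@M).as_rotvec()
    print(tp,proj(np.array([[.605,.17,.11],[.67,.09,0],[.67,.25,0],[.46,.028,.09],[.61,.17,.0]]),cc).round())
delta((.50,.12,.30),96.5)
E
```

```text
[ 0.00036558 -0.08392199 -0.15550444]
[[ 9.99999597e-01  8.96906839e-04  3.30152055e-05]
 [ 8.65809108e-04 -9.54330324e-01 -2.98752212e-01]
 [-2.36445490e-04  2.98752120e-01 -9.54330716e-01]]
(0.5, 0.13, 0.25) [[318. 311.]
 [240. 300.]
 [367. 313.]
 [172. 132.]
 [310. 263.]]
(0.48, 0.1, 0.3) [[340. 304.]
 [265. 295.]
 [378. 307.]
 [217. 151.]
 [328. 262.]]
(0.5, 0.12, 0.3) [[324. 285.]
 [252. 281.]
 [367. 293.]
 [198. 128.]
 [315. 247.]]
tool [0.1998 0.5653 0.2289] yaw 70.53 t 0.15 F [-0.47  0.76  0.54] open 0.0929 q6 -0.09
-> shift cm [-31.99  43.15  -7.07] turn -0.453
```

Run:
```python
from h import *
delta((.54,.14,.30),96.5)
```

```text
tool [0.1998 0.5653 0.2289] yaw 70.53 t 0.15 F [-0.47  0.76  0.54] open 0.0929 q6 -0.09
-> shift cm [-28.77  46.25  -7.08] turn -0.453
```

>>> play_rows(
  increments=[
    [[-2.6,4.2,-1.4,-0.09],[-5.2,8.4,-2.8,-0.18],[-7.8,12.6,-4.2,-0.27],[-10.4,16.8,-5.6,-0.36],[-13,21,-7,-0.45]],
  ],
)

```text
t: 0.65
tool_pos: [0.3511, 0.3762, 0.2975]
orientation: [2.091, 2.344, -0.002]
force: [1.5, 0.2, 1.1]
opening: 0.0929
```

Run:
```python
from h import *
delta((.54,.14,.30),96.5)
```

```text
tool [0.3511 0.3762 0.2975] yaw 96.55 t 0.65 F [1.46 0.24 1.15] open 0.0929 q6 -0.96
-> shift cm [-25.62  16.07  -0.23] turn 0.001
```

>>> play_rows(
  increments=[
    [[-4.5,3,0,0],[-9,6,0,0],[-13.5,9,0,0],[-18,12,0,0],[-22,14,0,0]],
  ],
)

```text
t: 1.15
tool_pos: [0.509, 0.1822, 0.2974]
orientation: [2.091, 2.345, -0.003]
force: [0.5, 1.4, -0.4]
opening: 0.0928
```

>>> play_rows(
  increments=[
    [[-2.5,1,0,0],[-2.5,1,0,0],[-2.5,1,0,0]],
  ],
)

```text
t: 1.45
tool_pos: [0.5217, 0.1581, 0.297]
orientation: [-2.092, -2.342, 0.003]
force: [-0.4, 0.7, 0.4]
opening: 0.0929
```

Run:
```python
from h import *
s=read_state();p,d,c=take("wrist","w1")
delta((.54,.14,.30),96.5)
X=cloud(d,c)
im=p.astype(int); sat=im.max(-1)-im.min(-1)
m=(X[...,2]>.03)&(X[...,2]<.145)&(abs(X[...,0]-.61)<.09)&(abs(X[...,1]-.165)<.08)
print(m.sum()); print(proj([.605,.17,.11],c))
```

```text
tool [0.5214 0.1589 0.2971] yaw 96.53 t 1.5 F [-0.58  0.85  0.56] open 0.0933 q6 -1.48
-> shift cm [-2.09  1.63 -0.29] turn 0.001
7380
[[290.08303535 264.30433903]]
```

View pics/w1.png

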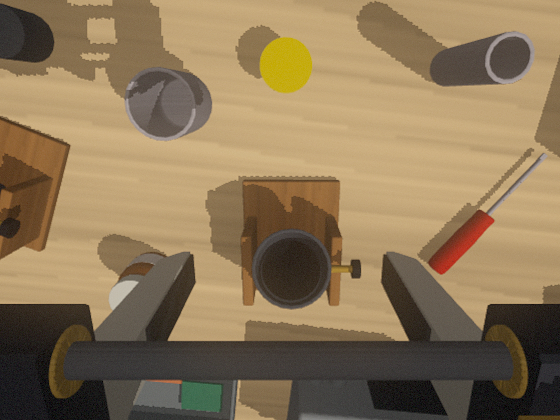

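Run:
```python
from h import *
d=np.load("w1.npy");c=cam("w1");im=cv2.imread("pics/w1.png").astype(int);X=cloud(d,c)
print("bench z",np.median(X[140:160,300:400,2]))
hsv=cv2.cvtColor(im.astype(np.uint8),cv2.COLOR_BGR2HSV)
# base top surface z~.012: front edge & sides
m=(abs(X[...,2]-.012)<.004)&(abs(X[...,0]-.56)<.1)&(abs(X[...,1]-.165)<.09)
m=cv2.morphologyEx(m.astype(np.uint8),cv2.MORPH_OPEN,np.ones((3,3)))
v,u=np.nonzero(m); print(v.min(),v.max(),u.min(),u.max())
q=X[m>0]; rect=cv2.minAreaRect((q[:,:2]*1000).astype(np.float32)); print(rect)
# left/right edges by row
L=[];Rr=[]
for r in range(188,225):
    uu=np.nonzero(m[r])[0]
    if len(uu)>30: L.append(X[r,uu.min(),:2]); Rr.append(X[r,uu.max(),:2])
for E in (L,Rr):
    E=np.array(E); k=np.polyfit(E[:,0],E[:,1],1); print("side",k,np.degrees(np.arctan(k[0])), E.mean(0))
F=[]
for cc in range(250,335):
    vv=np.nonzero(m[:,cc])[0]
    if len(vv): F.append(X[vv.min(),cc,:2])
F=np.array(F);k=np.polyfit(F[:,1],F[:,0],1);print("front",np.degrees(np.arctan(-k[0])),F.mean(0))
# rim
P=X[(X[...,2]>.08)&(X[...,2]<.145)&(abs(X[...,0]-.605)<.06)&(abs(X[...,1]-.17)<.06)]
for yawd in (0,3,6):
  yaw=np.radians(yawd); a=np.array([-.5*np.cos(yaw),-.5*np.sin(yaw),.866]); e1=np.array([.866*np.cos(yaw),.866*np.sin(yaw),.5]); e2=np.cross(a,e1)
  h=P@a; top=np.percentile(h,97); k=(h>top-.003); Q=P[k]
  x,y=Q@e1,Q@e2; cx,cy,r=circ(x,y); rr=np.hypot(x-cx,y-cy)
  print(yawd,"top",top,k.sum(),"r",r,np.percentile(rr,[5,50,95]),"ctr",cx*e1+cy*e2+np.median(h[k])*a)
# large cup rim
for nm,H,cc in (("L",.09,(.462,.028)),("S",.134,(.39,.32))):
    k=(abs(X[...,2]-H)<.005)&(np.hypot(X[...,0]-cc[0],X[...,1]-cc[1])<.05); Q=X[k]; print(nm,k.sum(),circ(Q[:,0],Q[:,1]),np.median(Q[:,2]))
```

```text
bench z 0.0006314658207674517
181 244 242 339
((582.1301879882812, 168.257080078125), (83.00601959228516, 120.07218933105469), 6.453800678253174)
side [ 0.20281382 -0.00834851] 11.464867365580565 [0.57976319 0.10923548]
side [-0.14500031  0.30597793] -8.250404469361186 [0.56676321 0.22379709]
front 6.347509534704818 [0.54130116 0.16561294]
0 top -0.20655259236709625 627 r 0.03862445509878847 [0.03685222 0.03862154 0.04036233] ctr [0.60813409 0.17120533 0.11128684]
3 top -0.21139423225561763 870 r 0.03867017658549118 [0.036905   0.03866779 0.04041806] ctr [0.60848647 0.17112857 0.11052621]
6 top -0.21496979352120954 949 r 0.03864905062370348 [0.03684624 0.03863398 0.04046433] ctr [0.60856472 0.17117757 0.11044648]
L 1112 (np.float64(0.46343595104851143), np.float64(0.030358514659253544), np.float64(0.03164889952341709)) 0.09013265757505867
S 1027 (np.float64(0.39314151831643934), np.float64(0.32119932820470587), np.float64(0.017812190437813503)) 0.1339754327949898
```

Run:
```python
from h import *
delta((.4635,.030,.081),96.4)
```

```text
tool [0.5214 0.1589 0.2971] yaw 96.53 t 1.5 F [-0.58  0.85  0.56] open 0.0933 q6 -1.48
-> shift cm [-12.13  -7.18  21.64] turn 0.002
```

>>> play_rows(
  increments=[
    [[-3.5,-2,2.5,0],[-7,-4,5,0],[-10,-6,7.5,0],[-12.1,-7.2,10,0],[-12.1,-7.2,14,0]],
  ],
)

```text
t: 2.0
tool_pos: [0.4638, 0.0295, 0.1586]
orientation: [2.089, 2.342, 0.001]
force: [0.9, -0.6, -1.0]
opening: 0.093
```

Run:
```python
from h import *
delta((.4635,.030,.081),96.4)
```

```text
tool [0.4638 0.0295 0.1586] yaw 96.53 t 2.0 F [ 0.88 -0.64 -1.02] open 0.093 q6 -1.73
-> shift cm [ 0.06 -0.05  7.76] turn 0.002
```

>>> play_rows(
  increments=[
    [[0.05,0,3,0],[0.05,0,5.5,0],[0.05,0,7,0],[0.05,0,7.75,0],[0.05,0,7.75,0]],
  ],
)

```text
t: 2.5
tool_pos: [0.4631, 0.031, 0.0803]
orientation: [2.088, 2.345, -0.0]
force: [-0.4, 0.2, -0.4]
opening: 0.0932
```

>>> play_rows(
  increments=[
    [[0,0,0,0],[0,0,0,0],[0,0,0,0],[0,0,0,0],[0,0,0,0]],
  ],
  jaw=6,
  squeeze=6,
)

```text
t: 3.0
tool_pos: [0.4636, 0.0309, 0.081]
orientation: [2.088, 2.344, 0.001]
force: [-0.2, -0.3, 2.9]
opening: 0.0668
```

>>> play_rows(
  increments=[
    [[0,-0.85,-0.18,0],[0,-1.73,-0.33,0],[0,-2.6,-0.4,0],[0,-3.5,-0.38,0],[0,-4.4,-0.28,0]],
  ],
)

```text
t: 3.5
tool_pos: [0.419, 0.0257, 0.0836]
orientation: [2.087, 2.344, 0.001]
force: [0.2, -0.7, -1.4]
opening: 0.0664
```

Run:
```python
from h import *
take("side","s1");take("wrist","w2");p=take("scene","c1")[0]
delta((.4635,.030,.081),96.4)
a=cv2.imread('pics/s1.png')[150:300,180:330]; b=p[110:260,180:330]
cv2.imwrite('pics/z1.png',cv2.hconcat([cv2.resize(a,(400,400)),cv2.resize(b,(400,400))]))
```

```text
tool [0.4193 0.0258 0.0836] yaw 96.61 t 3.65 F [ 0.06 -0.68 -1.38] open 0.0665 q6 -1.75
-> shift cm [-0.09  4.44  0.27] turn 0.004
```

View pics/z1.png

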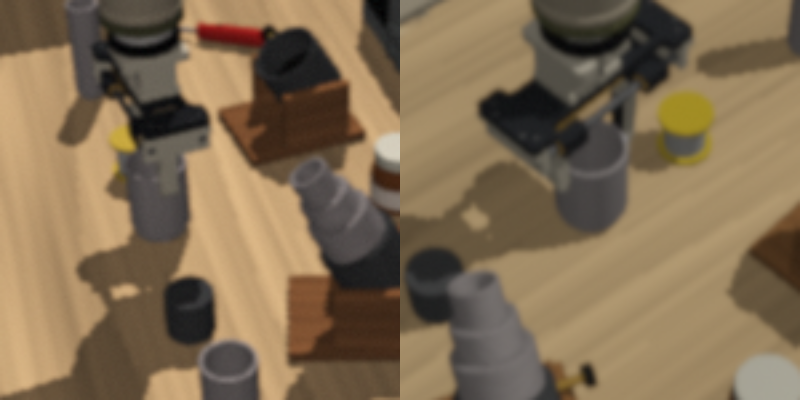

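View pics/w2.png

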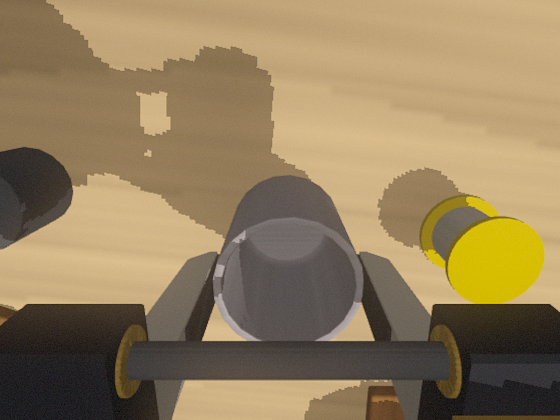

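```bash
cat >> h.py <<'E'
def tiltof(name,r,tcp,back=0.0,tilt0=0.,yaw=6.4,mask=None):
    """tilt (deg) of held cup in the stand's x-z plane from the near outer wall: cylinder fit, in tool plane coordinates"""
    d=np.load(name+".npy");c=cam(name);X=cloud(d,c)
    y=np.radians(yaw);ex=np.array([np.cos(y),np.sin(y),0]);ey=np.array([-np.sin(y),np.cos(y),0])
    W=X-tcp; P=np.stack([W@ex,W@ey,X[...,2]],-1)
    return X,P
E
python3 - <<'E'
from h import *
s=read_state(); X,P=tiltof("w2",.034,s["tool_pos"])
im=cv2.imread("pics/w2.png").astype(int)
for r in range(160,345,10): 
    print(r,P[r,288].round(4),P[r,300].round(4))
E
```

```text
160 [-0.0428  0.0004  0.0002] [-0.0429  0.0082  0.0005]
170 [-0.0363  0.0004  0.0005] [-0.0364  0.0082  0.0007]
180 [-0.0359  0.0004  0.0275] [-0.035   0.0076  0.0235]
190 [-0.0359  0.0004  0.0501] [-0.0348  0.0069  0.0462]
200 [-0.0356  0.0005  0.0681] [-0.0353  0.0063  0.0668]
210 [-0.0357  0.0005  0.0839] [-0.0357  0.0058  0.0838]
220 [-0.0345  0.0005  0.0937] [-0.0343  0.0055  0.093 ]
230 [0.003  0.0005 0.0074] [0.0034 0.0086 0.0063]
240 [0.0102 0.0005 0.0074] [0.0101 0.0086 0.0077]
250 [0.0174 0.0006 0.0078] [0.0167 0.0087 0.0093]
260 [0.0244 0.0006 0.0088] [0.0237 0.0087 0.0101]
270 [0.0272 0.0006 0.0179] [0.0261 0.0085 0.0201]
280 [0.0279 0.0006 0.0303] [0.0264 0.0081 0.033 ]
290 [0.0274 0.0006 0.0433] [0.0267 0.0077 0.0445]
300 [0.0278 0.0006 0.0538] [0.0259 0.0074 0.0568]
310 [0.0278 0.0007 0.0639] [0.0267 0.0071 0.0655]
320 [0.0275 0.0007 0.0734] [0.0267 0.0068 0.0746]
330 [0.0273 0.0007 0.0822] [0.028  0.0067 0.0811]
340 [0.0276 0.0007 0.0894] [0.0278 0.0064 0.0891]
```

>>> play_rows(
  increments=[
    [[0,2.2,0,0],[0,4.4,0,0],[0,4.4,0.3,0],[0,4.4,0.5,0],[0,4.4,0.5,0]],
  ],
  squeeze=3,
)

```text
t: 4.15
tool_pos: [0.4626, 0.0306, 0.0785]
orientation: [2.088, 2.344, 0.0]
force: [-0.9, -1.7, 2.4]
opening: 0.066
```

>>> play_rows(
  increments=[
    [[0,-0.4,0.05,0],[0,-0.85,-0.05,0],[0,-1.3,-0.12,0],[0,-1.75,-0.22,0],[0,-1.75,-0.22,0]],
  ],
)

```text
t: 4.65
tool_pos: [0.4443, 0.0286, 0.0805]
orientation: [2.088, 2.344, -0.0]
force: [0.7, 0.0, -1.1]
opening: 0.0662
```

Run:
```python
from h import *
s=read_state(); take("wrist","w3"); X,P=tiltof("w3",.034,s["tool_pos"]); print(s["force"])
for r in list(range(160,230,10))+list(range(260,345,10)): 
    print(r,P[r,288].round(4))
```

```text
[ 0.65301507  0.04836511 -1.0788066 ]
160 [-0.0483  0.0003  0.038 ]
170 [-0.0452  0.0003  0.0491]
180 [-0.0426  0.0003  0.0607]
190 [-0.04    0.0003  0.0697]
200 [-0.0382  0.0003  0.0801]
210 [-0.0363  0.0004  0.0885]
220 [-0.0346  0.0004  0.0963]
260 [0.0153 0.0004 0.0288]
270 [0.0174 0.0004 0.038 ]
280 [0.019  0.0005 0.0473]
290 [0.0212 0.0005 0.0546]
300 [0.0225 0.0005 0.0627]
310 [0.0241 0.0005 0.0696]
320 [0.0254 0.0005 0.0764]
330 [0.0268 0.0005 0.0827]
340 [0.0293 0.0005 0.087 ]
```

>>> play_rows(
  increments=[
    [[0,0,0,0],[0,0,-0.6,0],[0,1.2,-0.6,0],[0,2.6,-0.6,0],[0,3,-0.3,0]],
  ],
  squeeze=20,
)

```text
t: 5.2
tool_pos: [0.4763, 0.0321, 0.0847]
orientation: [2.087, 2.342, 0.002]
force: [0.1, 0.5, -0.5]
opening: 0.066
```

Run:
```python
from h import *
s=read_state(); take("wrist","w4"); X,P=tiltof("w4",.034,s["tool_pos"]); print(s["tool_pos"],s["force"])
for r in list(range(160,230,20))+list(range(260,345,20)): 
    print(r,P[r,288].round(4))
```

```text
[0.47633894 0.03211666 0.08474422] [ 0.07802528  0.50715123 -0.50297546]
160 [-0.0482  0.0003  0.0417]
180 [-0.0423  0.0003  0.0637]
200 [-0.0381  0.0004  0.0837]
220 [-0.0344  0.0004  0.0997]
260 [0.0149 0.0004 0.0341]
280 [0.0194 0.0005 0.051 ]
300 [0.0231 0.0005 0.066 ]
320 [0.0258 0.0005 0.0801]
340 [0.0289 0.0006 0.0917]
```

>>> play_rows(
  increments=[
    [[0,0,0.25,0],[0,0,0.5,0],[0,-0.6,0.65,0],[0,-1.2,0.83,0],[0,-1.8,1.0,0]],
  ],
  squeeze=4,
)

```text
t: 5.75
tool_pos: [0.4571, 0.03, 0.0737]
orientation: [2.087, 2.343, 0.001]
force: [0.4, -0.3, 0.3]
opening: 0.0663
```

Run:
```python
from h import *
s=read_state(); take("wrist","w5"); X,P=tiltof("w5",.034,s["tool_pos"]); print(s["tool_pos"],s["force"])
for r in list(range(160,230,20))+list(range(260,345,20)): 
    print(r,P[r,288].round(4))
```

```text
[0.45711605 0.02998661 0.07366515] [ 0.43329094 -0.27334302  0.30518021]
160 [-0.0427  0.0002  0.0002]
180 [-0.0363  0.0003  0.027 ]
200 [-0.0361  0.0004  0.0658]
220 [-0.0352  0.0004  0.0908]
260 [0.0235 0.0004 0.0051]
280 [0.0272 0.0005 0.0255]
300 [0.0272 0.0005 0.0482]
320 [0.0281 0.0005 0.0658]
340 [0.0271 0.0006 0.0829]
```

>>> play_rows(
  increments=[
    [[0,0,0,0],[0,-0.2,-0.4,0],[0,-0.2,-0.9,0],[0,-0.2,-0.9,0]],
  ],
  jaw=7.6,
)

```text
t: 6.2
tool_pos: [0.4552, 0.0297, 0.0834]
orientation: [2.087, 2.343, 0.002]
force: [0.2, 0.2, 1.0]
opening: 0.0761
```

>>> play_rows(
  increments=[
    [[0,0,0,0],[0,0,0,0],[0,0,0,0]],
  ],
  jaw=6,
  squeeze=4,
)

```text
t: 6.5
tool_pos: [0.4555, 0.0297, 0.0837]
orientation: [2.086, 2.342, 0.002]
force: [-0.5, 0.5, 3.9]
opening: 0.0663
```

>>> play_rows(
  increments=[
    [[0,0,0.15,0],[0,-0.4,0.1,0],[0,-0.85,0,0],[0,-1.3,-0.1,0],[0,-1.75,-0.17,0]],
  ],
)

```text
t: 7.0
tool_pos: [0.4376, 0.0276, 0.0854]
orientation: [2.086, 2.342, 0.002]
force: [1.2, 0.6, 2.3]
opening: 0.0658
```

Run:
```python
from h import *
s=read_state(); take("wrist","w6"); X,P=tiltof("w6",.034,s["tool_pos"]); print(s["tool_pos"],s["force"])
for r in list(range(160,230,10))+list(range(260,345,20)): 
    print(r,P[r,288].round(4))
```

```text
[0.43764884 0.02764138 0.0853989 ] [1.24918955 0.64668572 2.26024394]
160 [-0.0406  0.0002  0.0007]
170 [-0.0338  0.0002  0.0001]
180 [-0.0272  0.0002  0.0009]
190 [-0.0203  0.0003  0.0009]
200 [-0.0264  0.0003  0.0452]
210 [-0.0344  0.0004  0.0872]
220 [-0.0014  0.0003  0.0077]
260 [0.0258 0.0004 0.0122]
280 [0.0395 0.0005 0.015 ]
300 [0.0397 0.0005 0.0398]
320 [0.0332 0.0006 0.0701]
340 [0.0283 0.0006 0.0932]
```

>>> play_rows(
  increments=[
    [[0,-0.55,-0.02,0],[0,-1.1,-0.03,0],[0,-1.65,0,0],[0,-2.2,0.05,0],[0,-2.75,0.12,0]],
  ],
)

```text
t: 7.55
tool_pos: [0.4089, 0.0244, 0.0836]
orientation: [2.087, 2.343, 0.001]
force: [1.0, 0.4, -0.8]
opening: 0.066
```

Run:
```python
from h import *
s=read_state(); p=take("wrist","w7")[0]; X,P=tiltof("w7",.034,s["tool_pos"]); print(s["tool_pos"],s["force"])
for r in list(range(180,230,8))+list(range(230,380,15)): 
    print(r,P[r,288].round(4))
```

```text
[0.40892185 0.02435115 0.0836008 ] [ 1.01292339  0.40286219 -0.83821464]
180 [-0.0275  0.0002 -0.0001]
188 [-0.0223  0.0002  0.0012]
196 [-0.0164  0.0003 -0.0003]
204 [-0.0112  0.0003  0.0012]
212 [-0.0307  0.0004  0.0771]
220 [-0.0229  0.0004  0.0661]
228 [-0.0105  0.0004  0.0448]
230 [-0.0072  0.0004  0.0392]
245 [0.0164 0.0004 0.0065]
260 [0.0252 0.0004 0.0114]
275 [0.034  0.0004 0.0162]
290 [0.043  0.0005 0.0202]
305 [0.0507 0.0005 0.0262]
320 [0.0593 0.0006 0.0303]
335 [0.0537 0.0006 0.0534]
350 [-0.0309  0.0005  0.1724]
365 [-0.0293  0.0006  0.175 ]
```

View pics/w7.png

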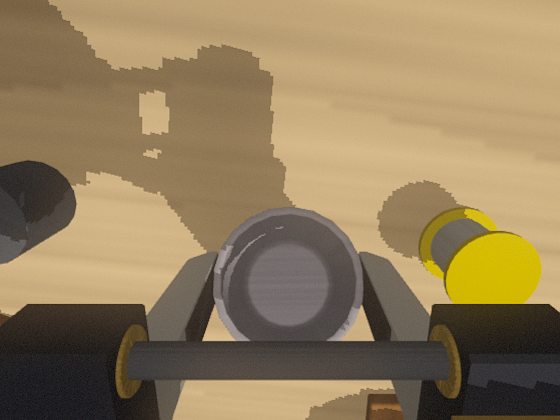

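Run:
```python
from h import *
delta((.5473,.1643,.2145),96.4)
```

```text
tool [0.4082 0.0243 0.0833] yaw 96.62 t 7.6 F [-0.2  -0.    1.34] open 0.0662 q6 -1.75
-> shift cm [ 12.27  15.46 -13.12] turn 0.004
```

>>> play_rows(
  increments=[
    [[0,0,0,0],[0,0,-2,0],[1,1,-5,0],[4,4,-9,0],[8,8,-12,0]],
  ],
  squeeze=25,
)

```text
t: 8.1
tool_pos: [0.467, 0.0984, 0.1943]
orientation: [2.089, 2.341, 0.001]
force: [0.7, -0.4, -0.8]
opening: 0.0657
```

Run:
```python
from h import *
delta((.5473,.1643,.2145),96.4)
```

```text
tool [0.467  0.0984 0.1943] yaw 96.51 t 8.1 F [ 0.71 -0.42 -0.8 ] open 0.0657 q6 -1.58
-> shift cm [ 5.63  8.73 -2.01] turn 0.002
```

>>> play_rows(
  increments=[
    [[2,3,-2,0],[4,6,-2,0],[5.6,8.7,-2,0],[5.6,8.7,-2,0]],
  ],
)

```text
t: 8.5
tool_pos: [0.5484, 0.1659, 0.2127]
orientation: [2.088, 2.344, -0.001]
force: [-0.6, -0.4, -0.6]
opening: 0.0653
```

```bash
cat >> h.py <<'E'
C=np.array([.6085,.1712,.1105]); yw=np.radians(6.4)
ex3=np.array([np.cos(yw),np.sin(yw),0]); ey3=np.array([-np.sin(yw),np.cos(yw),0]); a3=-.5*ex3+np.array([0,0,.8660]); e3=.866*ex3+np.array([0,0,.5])
E
python3 - <<'E'
from h import *
delta((.5473,.1643,.2145),96.4)
s=read_state(); p=take("wrist","w8")[0]; q=take("side","s8")[0]; X,P=tiltof("w8",.034,s["tool_pos"])
for r in list(range(204,230,8))+list(range(230,345,15)): 
    print(r,P[r,288].round(4))
q=q[120:230,220:370]; cv2.imwrite("pics/z8.png",cv2.hconcat([cv2.resize(q,(480,360)),cv2.resize(p[120:,60:500][:300],(320,360))]))
E
```

```text
tool [0.5484 0.1659 0.2127] yaw 96.6 t 8.5 F [-0.56 -0.41 -0.57] open 0.0653 q6 -1.48
-> shift cm [-0.15 -0.12 -0.18] turn 0.004
204 [0.0246 0.0001 0.0125]
212 [-0.0306  0.0004  0.2061]
220 [-0.0223  0.0004  0.1937]
228 [-0.0113  0.0004  0.1758]
230 [-0.008   0.0004  0.1702]
245 [0.0165 0.0004 0.135 ]
260 [0.0254 0.0004 0.1399]
275 [0.0342 0.0004 0.1447]
290 [0.0418 0.0005 0.151 ]
305 [0.0506 0.0005 0.1552]
320 [0.0587 0.0005 0.1601]
335 [0.0553 0.0006 0.1801]
```

View pics/z8.png

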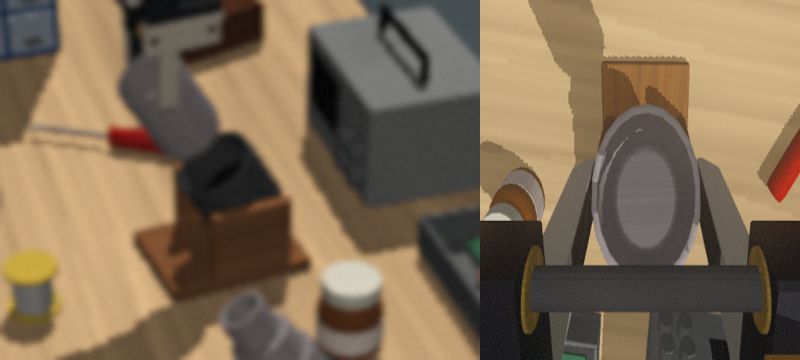

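>>> play_rows(
  increments=[
    [[-0.1,0.4,0.7,0],[-0.15,0.9,1.6,0],[-0.15,1.38,2.42,0],[-0.15,1.38,2.42,0]],
  ],
)

```text
t: 9.0
tool_pos: [0.5597, 0.1633, 0.1867]
orientation: [2.091, 2.343, -0.007]
force: [-0.6, 0.1, -1.1]
opening: 0.0661
```

```bash
cat >> h.py <<'E'
def prog(off_a,off_e,name=None):
    """axial s (cup origin above pot origin, mm), lateral errors mm"""
    s=read_state(); w=s["tool_pos"]-C-off_e*e3
    print("t",round(float(s["t"]),2),"s",round(((w@a3)+.075-off_a)*1000,1),"e err",round(w@e3*1000,1),"y err",round(w@ey3*1000,1),"F stand a,e,y",np.round([s["force"]@a3,s["force"]@e3,s["force"]@ey3],1),"open",s["opening"].round(4))
E
python3 - <<'E'
from h import *
prog(.0808,-.0012)
E
```

```text
Traceback (most recent call last):
  File "h.py", line 48, in prog
    print("t",round(float(s["t"]),2),"s",round(((w@a3)+.075-off_a)*1000,1),"e err",round(w@e3*1000,1),"y err",round(w@ey3*1000,1),"F stand a,e,y",np.round([s["force"]@a3,s["force"]@e3,s["force"]@ey3],1),"open",s["opening"].round(4))
                                                                                                                                                                                                                  ^^^^^^^^^^^^^^^^^^
AttributeError: 'float' object has no attribute 'round'
```

```bash
sed -i 's/s\["opening"\].round(4)/round(float(s["opening"]),4)/' h.py
python3 - <<'E'
from h import *
prog(.0808,-.0012)
s=read_state()
p=take("side","s9")[0]; q=take("scene","c9")[0]
cv2.imwrite("pics/z9.png",cv2.hconcat([cv2.resize(p[130:220,240:340],(400,360)),cv2.resize(q[140:230,300:400],(400,360))]))
E
```

```text
t 9.0 s 84.9 e err -3.5 y err -2.4 F stand a,e,y [-0.7 -1.1  0.1] open 0.0661
```

View pics/z9.png

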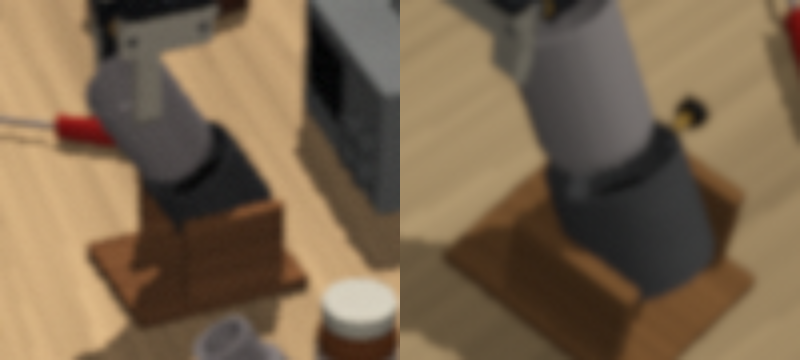

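>>> play_rows(
  increments=[
    [[0.24,0.3,-0.17,0],[0.24,0.5,0.17,0],[0.24,0.7,0.52,0],[0.24,0.9,0.86,0],[0.24,1.05,1.12,0]],
  ],
)

```text
t: 9.6
tool_pos: [0.5702, 0.1672, 0.1766]
orientation: [2.09, 2.343, -0.005]
force: [-0.3, 0.6, -1.5]
opening: 0.0661
```

Run:
```python
from h import *
prog(.0808,-.0012)
```

```text
t 9.6 s 70.7 e err 0.9 y err 0.3 F stand a,e,y [-1.1 -1.   0.6] open 0.0661
```

>>> play_rows(
  increments=[
    [[0,0.1,0.3,0],[0,0.25,0.56,0],[0,0.4,0.82,0],[0,0.55,1.08,0],[0,0.7,1.34,0]],
  ],
  squeeze=12,
)

```text
t: 10.1
tool_pos: [0.5773, 0.168, 0.1629]
orientation: [2.09, 2.343, -0.005]
force: [0.1, -0.0, -1.3]
opening: 0.0663
```

Run:
```python
from h import *
prog(.0808,-.0012)
```

```text
t 10.1 s 55.3 e err 0.2 y err 0.3 F stand a,e,y [-1.2 -0.5 -0. ] open 0.0663
```

>>> play_rows(
  increments=[
    [[0,0.1,0.18,0],[0,0.2,0.35,0],[0,0.3,0.52,0],[0,0.4,0.69,0],[0,0.5,0.87,0]],
  ],
)

```text
t: 10.6
tool_pos: [0.5824, 0.1686, 0.1542]
orientation: [2.09, 2.343, -0.005]
force: [-0.2, -0.3, -1.6]
opening: 0.0659
```

Run:
```python
from h import *
prog(.0808,-.0012)
```

```text
t 10.6 s 45.2 e err 0.3 y err 0.3 F stand a,e,y [-1.3 -1.  -0.3] open 0.0659
```

>>> play_rows(
  increments=[
    [[0,0.05,0.09,0],[0,0.1,0.17,0],[0,0.15,0.26,0],[0,0.2,0.35,0],[0,0.25,0.43,0]],
  ],
)

```text
t: 11.1
tool_pos: [0.5849, 0.1688, 0.1498]
orientation: [2.09, 2.343, -0.005]
force: [0.6, -0.3, -1.3]
opening: 0.0661
```

>>> play_rows(
  increments=[
    [[0,0.05,0.09,0],[0,0.1,0.17,0],[0,0.15,0.26,0],[0,0.2,0.35,0]],
  ],
)

```text
t: 11.5
tool_pos: [0.5869, 0.1691, 0.1463]
orientation: [2.09, 2.343, -0.005]
force: [-0.6, 0.4, 1.4]
opening: 0.066
```

Run:
```python
from h import *
prog(.0808,-.0012)
```

```text
t 11.5 s 36.1 e err 0.4 y err 0.3 F stand a,e,y [1.5 0.2 0.5] open 0.066
```

>>> play_rows(
  increments=[
    [[0,0.05,0.09,0],[0,0.05,0.09,0]],
  ],
)

```text
t: 11.7
tool_pos: [0.5875, 0.1691, 0.1457]
orientation: [2.09, 2.343, -0.005]
force: [-1.9, -0.4, 2.7]
opening: 0.0659
```

Run:
```python
from h import *
prog(.0808,-.0012)
```

```text
t 11.7 s 35.2 e err 0.5 y err 0.3 F stand a,e,y [ 3.3 -0.3 -0.2] open 0.0659
```

>>> play_rows(
  increments=[
    [[0,0,0,0],[0,0,0,0],[0,0,0,0],[0,0,-0.5,0],[0,0,-2,0]],
  ],
  jaw=8.2,
)

```text
t: 12.2
tool_pos: [0.5863, 0.1689, 0.1646]
orientation: [2.091, 2.344, -0.009]
force: [-0.3, 0.4, -0.6]
opening: 0.0817
```

>>> play_rows(
  increments=[
    [[0,0,-3,0],[0,-2,-6,0],[0,-5,-9,0],[0,-7,-12,0],[0,-7,-12,0]],
  ],
  jaw=9.3,
)

```text
t: 12.7
tool_pos: [0.518, 0.1621, 0.2926]
orientation: [2.087, 2.34, 0.004]
force: [1.2, 0.0, 0.1]
opening: 0.0928
```

Run:
```python
from h import *
p,d,c=take("wrist","w10"); X=cloud(d,c); print(read_state()["tool_pos"],read_state()["t"])
print(proj(C,c))
w=X-C; ax=w@a3; k=(abs(w@ey3)<.05)&(abs(w@e3)<.05)&(ax>.02)&(ax<.07)
print("top axial",np.percentile(ax[k],[90,95,98]))
Q=X[k&(ax>np.percentile(ax[k],90)-.002)]-C; cx,cy,r=circ(Q@e3,Q@ey3); print("rim centre e,y",cx,cy,r)
q=X[k]; 
# plane normal of rim
top=X[k&(ax>np.percentile(ax[k],95)-.004)]; 
U=np.linalg.svd(top-top.mean(0))[2][2]; U*=np.sign(U[2]); print("normal tilt",np.degrees(np.arctan2(-U@ex3,U[2])),np.degrees(np.arctan2(U@ey3,U[2])))
# middle cup estimate
s=None
```

```text
[0.51817754 0.16190693 0.28975604] 12.75
[[286.74721868 270.97788747]]
top axial [0.05207825 0.05244381 0.05276379]
rim centre e,y 0.0007198055370027505 0.0002867890272910136 0.031682012683322665
normal tilt 30.19311719947038 0.09317690680028569
```

View pics/w10.png

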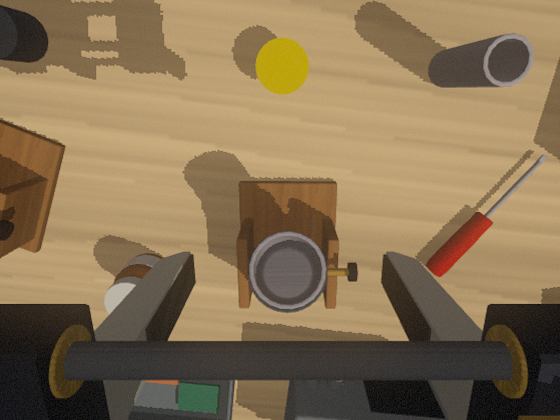

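Run:
```python
from h import *
delta((.4132,-.3108,.25),70)
```

```text
tool [0.5182 0.1619 0.2898] yaw 96.55 t 12.75 F [ 0.44 -0.05  0.45] open 0.0929 q6 -1.47
-> shift cm [-45.75 -15.84   4.06] turn 0.463
```

>>> play_rows(
  increments=[
    [[-4.5,-2,0,0.05],[-9,-4,0,0.14],[-13.5,-6,0,0.23],[-18,-8,0,0.32],[-22.5,-10,0,0.41]],
  ],
)

```text
t: 13.25
tool_pos: [0.4436, -0.0746, 0.2896]
orientation: [2.524, 1.864, 0.002]
force: [0.4, -0.6, -0.5]
opening: 0.0927
```

Run:
```python
from h import *
delta((.4132,-.3108,.25),70)
```

```text
tool [ 0.4436 -0.0746  0.2896] yaw 72.87 t 13.25 F [ 0.42 -0.63 -0.53] open 0.0927 q6 -1.55
-> shift cm [-23.46   4.04   4.01] turn 0.05
```

>>> play_rows(
  increments=[
    [[-4.7,0.8,0.5,0.05],[-9.4,1.6,1,0.05],[-14,2.2,1.5,0.05],[-18.5,2.8,2,0.05],[-22,0,2,0.05]],
  ],
)

```text
t: 13.75
tool_pos: [0.3785, -0.2874, 0.2671]
orientation: [-2.574, -1.801, -0.0]
force: [-0.9, -0.3, -0.0]
opening: 0.093
```

Run:
```python
from h import *
p,d,c=take("wrist","w11"); X=cloud(d,c)
k=(abs(X[...,2]-.112)<.005)&(np.hypot(X[...,0]-.413,X[...,1]+.311)<.045); Q=X[k]; print(k.sum(),circ(Q[:,0],Q[:,1]),np.median(Q[:,2]))
cx,cy,r=circ(Q[:,0],Q[:,1])
delta((cx,cy,.103),70)
```

```text
898 (np.float64(0.4125509421826841), np.float64(-0.31079438512877056), np.float64(0.02471010384038873)) 0.11216734053912195
tool [ 0.3733 -0.29    0.2678] yaw 69.81 t 13.8 F [ 0.25 -4.09  0.56] open 0.0933 q6 -1.98
-> shift cm [-0.55  4.44 16.47] turn -0.003
```

>>> play_rows(
  increments=[
    [[-0.55,3,2,0],[-0.55,4.4,5,0],[-0.55,4.4,9.5,0],[-0.55,4.4,13,0],[-0.55,4.4,15,0]],
  ],
)

```text
t: 14.3
tool_pos: [0.4104, -0.3091, 0.1133]
orientation: [-2.572, -1.794, 0.008]
force: [0.2, 0.2, 0.4]
opening: 0.0931
```

Run:
```python
from h import *
delta((.4126,-.3108,.105),70)
```

```text
tool [ 0.4104 -0.3091  0.1133] yaw 69.8 t 14.3 F [0.17 0.21 0.39] open 0.0931 q6 -1.96
-> shift cm [-0.08  0.27  0.83] turn -0.004
```

>>> play_rows(
  increments=[
    [[-0.08,0.27,0.5,0],[-0.08,0.27,0.83,0],[-0.08,0.27,0.83,0]],
  ],
  jaw=7,
)

```text
t: 14.6
tool_pos: [0.413, -0.3111, 0.1055]
orientation: [-2.572, -1.794, 0.008]
force: [0.6, -0.5, 0.6]
opening: 0.0735
```

>>> play_rows(
  increments=[
    [[0,0,0,0],[0,0,0,0],[0,0,0,0],[0,0,0,0]],
  ],
  jaw=4.6,
  squeeze=4,
)

```text
t: 15.0
tool_pos: [0.4137, -0.3117, 0.1067]
orientation: [-2.574, -1.795, 0.007]
force: [0.8, 0.7, 5.4]
opening: 0.054
```

Run:
```python
from h import *
delta((.4126,-.3108,.105),70)
```

```text
tool [ 0.4137 -0.3117  0.1067] yaw 69.8 t 15.0 F [0.84 0.74 5.35] open 0.054 q6 -1.96
-> shift cm [ 0.04 -0.14  0.17] turn -0.004
```

>>> play_rows(
  increments=[
    [[0,0,0.15,0],[0,-0.54,0.13,0],[0,-1.1,0.06,0],[0,-1.64,0.02,0],[0,-2.2,0.01,0]],
  ],
)

```text
t: 15.5
tool_pos: [0.3925, -0.3039, 0.1068]
orientation: [-2.574, -1.795, 0.007]
force: [0.3, -1.0, 2.0]
opening: 0.0532
```

```bash
cat >> h.py <<'E'
def tiltcol(name,rows,col=288):
    s=read_state(); M=Rt(s["orientation"]); d=np.load(name+".npy");X=cloud(d,cam(name))
    W=X-s["tool_pos"]; P=np.stack([W@M[:,1],W@M[:,0],X[...,2]],-1)
    print("tool",np.round(s["tool_pos"],4),"F",np.round(s["force"],1),"t",s["t"])
    for r in rows: print(r,P[r,col].round(4))
    return P
E
python3 - <<'E'
from h import *
p=take("wrist","w12")[0]; tiltcol("w12",range(180,345,10))
E
```

```text
tool [ 0.3919 -0.3036  0.1066] F [-0.   0.1  4.4] t 15.55
180 [-0.0215  0.0004 -0.0009]
190 [-0.0142  0.0004  0.0001]
200 [-0.0068  0.0004  0.0007]
210 [-0.014   0.0004  0.0473]
220 [-0.0238  0.0004  0.0935]
230 [-0.0248  0.0004  0.1096]
240 [0.0215 0.0004 0.009 ]
250 [0.0288 0.0004 0.0107]
260 [0.0357 0.0004 0.0131]
270 [0.0411 0.0003 0.0186]
280 [0.0388 0.0003 0.0378]
290 [0.0345 0.0003 0.0585]
300 [0.0304 0.0003 0.0767]
310 [0.027  0.0003 0.092 ]
320 [0.0243 0.0003 0.105 ]
330 [0.0218 0.0003 0.1164]
340 [0.1147 0.0003 0.0006]
```

View pics/w12.png

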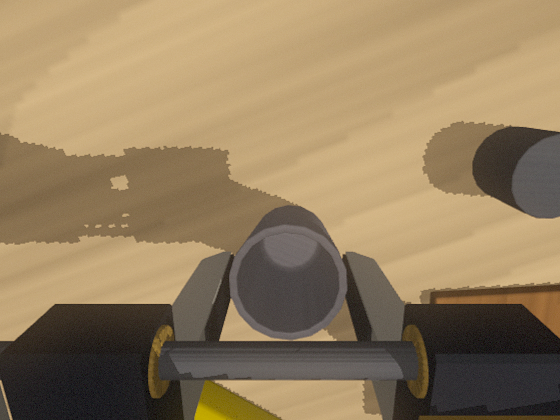

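>>> play_rows(
  increments=[
    [[0,-0.73,0.05,0],[0,-1.46,0.14,0],[0,-2.19,0.28,0],[0,-2.9,0.47,0],[0,-3.5,0.64,0]],
  ],
)

```text
t: 16.05
tool_pos: [0.3581, -0.2909, 0.0998]
orientation: [-2.572, -1.794, 0.008]
force: [-0.0, 0.6, -0.6]
opening: 0.0529
```

Run:
```python
from h import *
p=take("wrist","w13")[0]; tiltcol("w13",range(214,345,8))
```

```text
tool [ 0.3574 -0.2906  0.0994] F [-0.7  0.   0.4] t 16.1
214 [0.002  0.0004 0.0001]
222 [-0.0255  0.0004  0.0942]
230 [-0.0189  0.0004  0.0873]
238 [-0.0081  0.0004  0.071 ]
246 [0.0061 0.0004 0.0489]
254 [0.025  0.0004 0.0192]
262 [0.0371 0.0004 0.0067]
270 [0.0425 0.0004 0.009 ]
278 [0.0475 0.0004 0.0118]
286 [0.0522 0.0004 0.0151]
294 [0.057  0.0004 0.018 ]
302 [0.0616 0.0004 0.0213]
310 [0.0666 0.0004 0.0237]
318 [0.0697 0.0004 0.0289]
326 [0.0353 0.0004 0.0872]
334 [0.0166 0.0004 0.1195]
342 [-0.0298  0.0004  0.1857]
```

>>> play_rows(
  increments=[
    [[0,0,0,0],[0,0,-2,0],[0,0,-6,0],[0,0,-11,0],[2,0,-16,0]],
  ],
  squeeze=25,
)

```text
t: 16.6
tool_pos: [0.3643, -0.2743, 0.2573]
orientation: [-2.573, -1.791, 0.01]
force: [0.8, -0.7, -0.8]
opening: 0.0524
```

Run:
```python
from h import *
T=C+(.170-.075+.1038)*a3-.0019*e3; print(T)
delta(T,96.4)
```

```text
[0.50808432 0.15993658 0.2817108 ]
tool [ 0.3643 -0.2743  0.2573] yaw 69.68 t 16.6 F [ 0.75 -0.72 -0.83] open 0.0524 q6 -1.97
-> shift cm [45.71 -1.62 -2.5 ] turn -0.466
```

>>> play_rows(
  increments=[
    [[4,-0.5,-1,-0.04],[8.5,-1,-2,-0.13],[13,-2,-3,-0.22],[17.5,-2,-3,-0.31],[22,-2,-3,-0.4]],
  ],
)

```text
t: 17.1
tool_pos: [0.4226, -0.0595, 0.2876]
orientation: [-2.163, -2.27, 0.007]
force: [0.7, -1.0, -0.8]
opening: 0.0526
```

Run:
```python
from h import *
T=C+(.170-.075+.1038)*a3-.0019*e3
delta(T,96.4)
```

```text
tool [ 0.4226 -0.0595  0.2876] yaw 92.78 t 17.1 F [ 0.69 -0.99 -0.81] open 0.0526 q6 -1.88
-> shift cm [21.51  9.61  0.54] turn -0.063
```

>>> play_rows(
  increments=[
    [[4.5,2,0,-0.06],[9,4,0,-0.06],[13.5,6,0,-0.06],[18,8,0,-0.06],[21.5,9.6,0.3,-0.06]],
  ],
)

```text
t: 17.6
tool_pos: [0.5086, 0.1627, 0.284]
orientation: [-2.092, -2.335, 0.006]
force: [0.8, -1.1, -1.4]
opening: 0.0525
```

>>> play_rows(
  increments=[
    [[0,0,0,0],[0,0,0,0]],
  ],
)

```text
t: 17.8
tool_pos: [0.5083, 0.1634, 0.2831]
orientation: [-2.089, -2.337, 0.009]
force: [-0.3, -0.4, -0.3]
opening: 0.0527
```

Run:
```python
from h import *
prog(.1038,-.0019)
p=take("wrist","w14")[0]; tiltcol("w14",range(222,345,10))
T=C+(.142-.075+.1038)*a3-.0019*e3
delta(T,96.4)
```

```text
t 17.8 s 170.9 e err 1.2 y err 3.5 F stand a,e,y [-0.1 -0.4 -0.4] open 0.0527
tool [0.5083 0.1625 0.2835] F [-0.7 -0.  -1.9] t 17.85
222 [-0.0259  0.0014  0.2773]
232 [-0.0182  0.0014  0.2702]
242 [-0.0018  0.0015  0.2436]
252 [0.0193 0.0015 0.2103]
262 [0.0362 0.0015 0.1904]
272 [0.043  0.0015 0.1932]
282 [0.0489 0.0015 0.1972]
292 [0.0552 0.0015 0.2005]
302 [0.0602 0.0015 0.2058]
312 [0.0673 0.0015 0.2075]
322 [0.0622 0.0015 0.2269]
332 [0.0156 0.0014 0.3021]
342 [-0.0307  0.0013  0.3698]
tool [0.5083 0.1625 0.2835] yaw 96.34 t 17.85 F [-0.69 -0.05 -1.89] open 0.0525 q6 -1.47
-> shift cm [-0.25  1.37  2.59] turn -0.001
```

>>> play_rows(
  increments=[
    [[-0.2,0.5,0.9,0],[-0.22,1,1.8,0],[-0.22,1.43,2.56,0],[-0.22,1.43,2.56,0]],
  ],
)

```text
t: 18.25
tool_pos: [0.5222, 0.1609, 0.2556]
orientation: [-2.091, -2.333, 0.012]
force: [-0.4, -0.6, -1.0]
opening: 0.0525
```

Run:
```python
from h import *
prog(.1038,-.0019)
p=take("side","s15")[0]; q=take("scene","c15")[0]
prog(.1038,-.0019)
cv2.imwrite("pics/z15.png",cv2.hconcat([cv2.resize(p[100:200,220:330],(400,360)),cv2.resize(q[110:210,290:400],(400,360))]))
```

```text
t 18.25 s 140.3 e err -0.8 y err -0.6 F stand a,e,y [-0.7 -0.9 -0.6] open 0.0525
t 18.35 s 141.6 e err 0.2 y err -0.1 F stand a,e,y [-0.7 -0.4 -0.1] open 0.0522
```

View pics/z15.png

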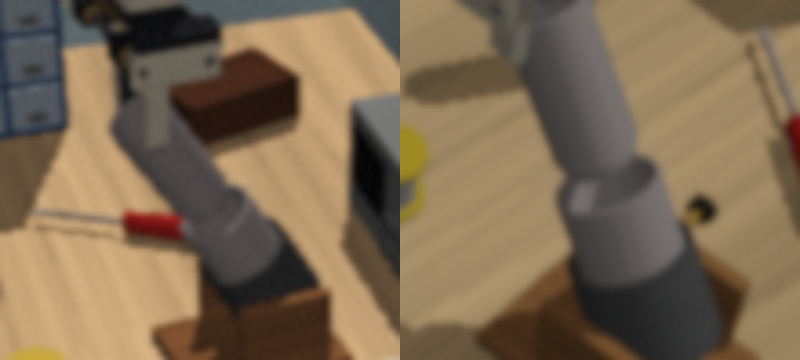

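>>> play_rows(
  increments=[
    [[0.02,0.24,0.32,0],[0.03,0.44,0.67,0],[0.03,0.64,1.01,0],[0.03,0.84,1.36,0],[0.03,1.04,1.7,0]],
  ],
  squeeze=15,
)

```text
t: 18.85
tool_pos: [0.5327, 0.1629, 0.2398]
orientation: [-2.091, -2.335, 0.01]
force: [0.2, -0.8, -1.3]
opening: 0.0526
```

Run:
```python
from h import *
prog(.1038,-.0019)
```

```text
t 18.85 s 121.3 e err 0.5 y err 0.2 F stand a,e,y [-1.2 -0.5 -0.8] open 0.0526
```

>>> play_rows(
  increments=[
    [[0,0.2,0.35,0],[0,0.4,0.69,0],[0,0.6,1.04,0],[0,0.8,1.39,0],[0,1,1.73,0]],
  ],
)

```text
t: 19.35
tool_pos: [0.5426, 0.164, 0.2221]
orientation: [-2.091, -2.335, 0.01]
force: [0.3, 0.8, -0.9]
opening: 0.0525
```

Run:
```python
from h import *
prog(.1038,-.0019)
```

```text
t 19.35 s 101.0 e err 0.3 y err 0.2 F stand a,e,y [-0.9 -0.1  0.7] open 0.0525
```

>>> play_rows(
  increments=[
    [[0,0.2,0.35,0],[0,0.45,0.78,0],[0,0.7,1.21,0],[0,0.95,1.65,0],[0,1.2,2.08,0]],
  ],
)

```text
t: 19.85
tool_pos: [0.5545, 0.1654, 0.2007]
orientation: [-2.091, -2.335, 0.01]
force: [0.6, 0.2, -1.5]
opening: 0.0528
```

Run:
```python
from h import *
prog(.1038,-.0019)
```

```text
t 19.85 s 76.5 e err -0.0 y err 0.2 F stand a,e,y [-1.6 -0.2  0.2] open 0.0528
```

>>> play_rows(
  increments=[
    [[0,0.25,0.33,0],[0,0.46,0.67,0],[0,0.66,1.01,0],[0,0.86,1.36,0],[0,1.06,1.7,0]],
  ],
)

```text
t: 20.35
tool_pos: [0.565, 0.1666, 0.1834]
orientation: [-2.091, -2.335, 0.01]
force: [-0.2, 0.1, -1.1]
opening: 0.0526
```

>>> play_rows(
  increments=[
    [[0,0.1,0.17,0],[0,0.2,0.35,0],[0,0.3,0.52,0],[0,0.4,0.69,0]],
  ],
)

```text
t: 20.75
tool_pos: [0.5691, 0.167, 0.1764]
orientation: [-2.091, -2.335, 0.01]
force: [-0.2, -1.1, -1.4]
opening: 0.0528
```

Run:
```python
from h import *
prog(.1038,-.0019)
```

```text
t 20.75 s 48.1 e err 0.5 y err 0.3 F stand a,e,y [-1. -1. -1.] open 0.0528
```

Expect contact near s ≈ 42.

>>> play_rows(
  increments=[
    [[0,0.06,0.1,0],[0,0.12,0.21,0],[0,0.18,0.31,0],[0,0.23,0.4,0],[0,0.23,0.4,0]],
  ],
)

```text
t: 21.25
tool_pos: [0.5713, 0.1673, 0.1723]
orientation: [-2.091, -2.335, 0.01]
force: [0.2, 0.2, -0.7]
opening: 0.0525
```

>>> play_rows(
  increments=[
    [[0,0.04,0.07,0],[0,0.07,0.12,0],[0,0.07,0.12,0]],
  ],
)

```text
t: 21.55
tool_pos: [0.572, 0.1674, 0.171]
orientation: [-2.091, -2.335, 0.01]
force: [0.1, -0.7, -0.6]
opening: 0.0524
```

Run:
```python
from h import *
prog(.1038,-.0019)
```

```text
t 21.55 s 42.0 e err 0.4 y err 0.3 F stand a,e,y [-0.5 -0.3 -0.7] open 0.0524
```

>>> play_rows(
  increments=[
    [[0,0.04,0.07,0],[0,0.06,0.1,0],[0,0.06,0.1,0]],
  ],
)

```text
t: 21.85
tool_pos: [0.5726, 0.1674, 0.1703]
orientation: [-2.091, -2.335, 0.01]
force: [-0.3, -0.2, 1.1]
opening: 0.0528
```

>>> play_rows(
  increments=[
    [[0,0.03,0.05,0],[0,0.05,0.08,0],[0,0.05,0.08,0]],
  ],
)

```text
t: 22.15
tool_pos: [0.5731, 0.1675, 0.1697]
orientation: [-2.091, -2.335, 0.01]
force: [-2.8, -0.1, 4.0]
opening: 0.0526
```

Run:
```python
from h import *
prog(.1038,-.0019)
```

```text
t 22.15 s 40.2 e err 0.7 y err 0.3 F stand a,e,y [ 4.8 -0.4  0.2] open 0.0526
```

>>> play_rows(
  increments=[
    [[0,0,0,0],[0,0,0,0],[0,0,0,0],[0,0,-0.5,0],[0,0,-2,0]],
  ],
  jaw=6.8,
)

```text
t: 22.65
tool_pos: [0.5723, 0.1672, 0.1886]
orientation: [-2.09, -2.333, 0.014]
force: [-0.1, 0.8, 0.8]
opening: 0.0678
```

>>> play_rows(
  increments=[
    [[0,0,-3,0],[0,-2,-6,0],[0,-5,-9,0],[0,-7,-11,0],[0,-7,-11,0]],
  ],
  jaw=9.3,
)

```text
t: 23.15
tool_pos: [0.5045, 0.1601, 0.3056]
orientation: [-2.093, -2.338, 0.003]
force: [-0.2, 0.6, 0.0]
opening: 0.0928
```

Run:
```python
from h import *
p,d,c=take("wrist","w20"); X=cloud(d,c); print(read_state()["tool_pos"],read_state()["t"])
w=X-C; ax=w@a3; k=(abs(w@ey3)<.04)&(abs(w@e3)<.04)&(ax>.065)&(ax<.1)
print("top axial",np.percentile(ax[k],[80,90,95,98]))
top=np.percentile(ax[k],95)
Q=X[k&(ax>top-.004)]-C; print(circ(Q@e3,Q@ey3))
U=np.linalg.svd(Q-Q.mean(0))[2][2]; U*=np.sign(U[2]); print("normal tilt",np.degrees(np.arctan2(-U@ex3,U[2])),np.degrees(np.arctan2(U@ey3,U[2])))
k=(abs(w@ey3)<.045)&(abs(w@e3)<.045)&(ax>.046)&(ax<.056); Q=X[k]-C; rr=np.hypot(Q@e3,Q@ey3); kk=(rr>.030); print("large rim axial",np.median((Q@a3)[kk]),kk.sum())
delta((.3931,.3212,.27),96.4)
```

```text
[0.504817   0.15995286 0.30315856] 23.2
top axial [0.08108822 0.08173414 0.08208877 0.08273784]
(np.float64(-0.00886761873193503), np.float64(0.0009230849190659563), np.float64(0.024659117803146027))
normal tilt 33.96989631558672 -0.2896354717408757
large rim axial 0.05207452461188361 316
tool [0.5048 0.16   0.3032] yaw 96.32 t 23.2 F [ 0.04 -0.63  0.06] open 0.0932 q6 -1.47
-> shift cm [17.25 -9.31  3.4 ] turn -0.001
```

View pics/w20.png

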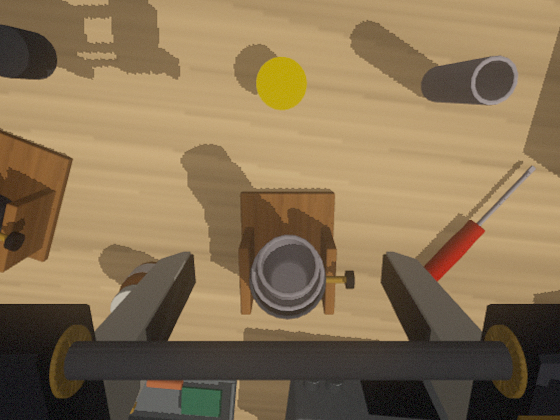

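Run:
```python
from h import *
d=np.load("w20.npy");X=cloud(d,cam("w20"))
im=cv2.imread("pics/w20.png"); cv2.imwrite("pics/z20.png",cv2.resize(im[220:330,230:350],(720,660))[:600])
w=X-C; P=np.stack([w@e3,w@ey3,w@a3],-1)
for r in range(226,320,4): print(r,P[r,290].round(4), (X[r,290]).round(3))
print("horizontal")
for c in range(250,330,4): print(c,P[268,c].round(4))
```

```text
226 [-0.0694  0.0041 -0.0721] [0.584 0.173 0.013]
230 [-0.0649  0.0041 -0.0762] [0.59  0.173 0.012]
234 [-0.0599  0.0041 -0.0778] [0.595 0.174 0.013]
238 [-0.0326  0.003   0.0773] [0.542 0.167 0.161]
242 [-0.0307  0.0031  0.0647] [0.55  0.168 0.151]
246 [-0.0292  0.0032  0.0477] [0.559 0.169 0.137]
250 [-0.0273  0.0033  0.0299] [0.57  0.17  0.123]
254 [-0.0253  0.0034  0.0102] [0.581 0.172 0.107]
258 [-0.0234  0.0035 -0.0151] [0.596 0.173 0.086]
262 [-0.0198  0.0036 -0.0261] [0.604 0.174 0.078]
266 [-0.0156  0.0036 -0.0304] [0.61  0.175 0.076]
270 [0.013  0.0008 0.3978] [0.422 0.151 0.462]
274 [-0.0064  0.0036 -0.0276] [0.616 0.176 0.083]
278 [-0.002   0.0035 -0.0275] [0.62  0.176 0.086]
282 [ 0.0025  0.0035 -0.0258] [0.623 0.176 0.089]
286 [ 0.0069  0.0035 -0.0251] [0.627 0.177 0.092]
290 [ 0.0113  0.0035 -0.0283] [0.632 0.177 0.092]
294 [0.015  0.0028 0.0824] [0.58  0.171 0.189]
298 [0.0184 0.0028 0.0702] [0.589 0.172 0.18 ]
302 [0.0231 0.0031 0.0191] [0.619 0.175 0.139]
306 [ 0.0286  0.0034 -0.0251] [0.645 0.179 0.103]
310 [0.0291 0.0029 0.0533] [0.607 0.174 0.171]
314 [ 0.0365  0.0033 -0.0149] [0.647 0.179 0.116]
318 [0.0396 0.0032 0.0001] [0.642 0.178 0.13 ]
horizontal
250 [-0.0139 -0.043  -0.038 ]
254 [-0.0084 -0.0302  0.052 ]
258 [-0.0067 -0.0244  0.0787]
262 [-0.0073 -0.0217  0.0693]
266 [-0.01   -0.0207  0.0242]
270 [-0.0123 -0.0185 -0.0125]
274 [-0.0131 -0.0146 -0.0267]
278 [-0.0132 -0.0101 -0.0274]
282 [-0.0132 -0.0055 -0.0285]
286 [-0.0133 -0.001  -0.0296]
290 [-0.0132  0.0036 -0.0287]
294 [-0.0132  0.0081 -0.0281]
298 [-0.0131  0.0127 -0.0277]
302 [-0.013   0.0172 -0.0253]
306 [-0.0122  0.0211 -0.0132]
310 [-0.01    0.0233  0.0229]
314 [-0.007   0.0239  0.0715]
318 [-0.0065  0.0267  0.0799]
322 [-0.0083  0.0328  0.0507]
326 [-0.0128  0.0441 -0.0234]
```

View pics/z20.png

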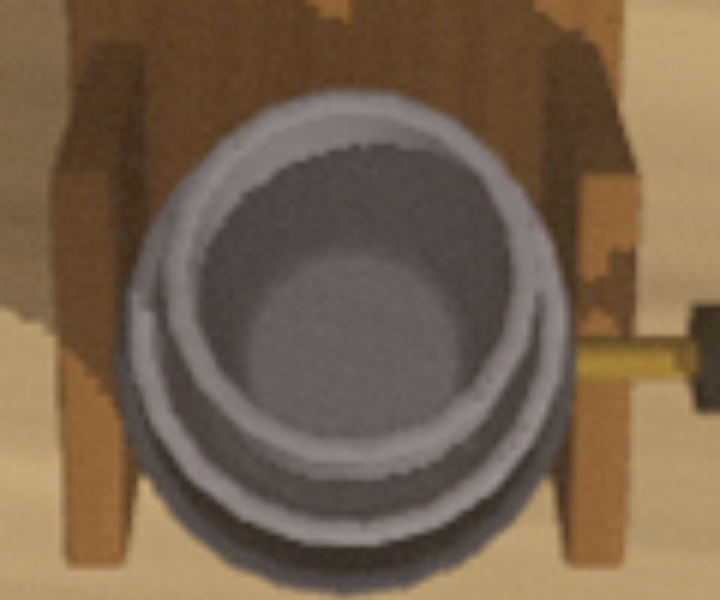

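Run:
```python
from h import *
X=cloud(np.load("w20.npy"),cam("w20"))
k=(abs(X[...,2]-.134)<.005)&(np.hypot(X[...,0]-.393,X[...,1]-.321)<.035); Q=X[k]; print(k.sum(),circ(Q[:,0],Q[:,1]),np.median(Q[:,2]))
delta((.393,.3208,.22),96.4)
```

```text
902 (np.float64(0.3930185319438443), np.float64(0.32119538879836823), np.float64(0.01780803673465265)) 0.13392850574259083
tool [0.5048 0.16   0.3032] yaw 96.32 t 23.2 F [ 0.04 -0.63  0.06] open 0.0932 q6 -1.47
-> shift cm [17.21 -9.29  8.4 ] turn -0.001
```

>>> play_rows(
  increments=[
    [[4,-2.5,0,0],[8,-5,1,0],[12,-7,4,0],[16,-9,7,0],[17.2,-9.3,8.4,0]],
  ],
  jaw=8,
)

```text
t: 23.7
tool_pos: [0.3902, 0.3225, 0.2169]
orientation: [-2.088, -2.337, 0.011]
force: [1.0, -0.1, -0.7]
opening: 0.0799
```

Run:
```python
from h import *
delta((.393,.3211,.1265),96.4)
```

```text
tool [0.3902 0.3225 0.2169] yaw 96.44 t 23.7 F [ 0.97 -0.06 -0.72] open 0.0799 q6 -1.1
-> shift cm [-0.18  0.35  9.04] turn 0.001
```

>>> play_rows(
  increments=[
    [[-0.15,0.3,2.5,0],[-0.17,0.3,5,0],[-0.17,0.3,7.5,0],[-0.17,0.3,8.95,0],[-0.17,0.3,8.95,0]],
  ],
  jaw=6,
)

```text
t: 24.2
tool_pos: [0.391, 0.32, 0.1243]
orientation: [-2.088, -2.336, 0.019]
force: [-0.3, 0.4, -0.7]
opening: 0.06
```

Run:
```python
from h import *
delta((.393,.3211,.1265),96.4)
```

```text
tool [0.391  0.32   0.1243] yaw 96.43 t 24.2 F [-0.29  0.37 -0.7 ] open 0.06 q6 -1.1
-> shift cm [ 0.09  0.21 -0.22] turn 0.001
```

>>> play_rows(
  increments=[
    [[0.09,0.2,-0.22,0],[0.09,0.2,-0.22,0],[0.09,0.2,-0.22,0],[0.09,0.2,-0.22,0],[0.09,0.2,-0.22,0]],
  ],
  jaw=3.2,
  squeeze=4,
)

```text
t: 24.7
tool_pos: [0.3937, 0.3217, 0.1278]
orientation: [-2.088, -2.337, 0.015]
force: [0.4, 0.2, 6.0]
opening: 0.0394
```

Run:
```python
from h import *
delta((.393,.3211,.1265),96.4)
```

```text
tool [0.3937 0.3217 0.1278] yaw 96.43 t 24.7 F [0.41 0.24 5.99] open 0.0394 q6 -1.1
-> shift cm [-0.05 -0.08  0.13] turn 0.001
```

>>> play_rows(
  increments=[
    [[0,0,0.15,0],[0,-0.65,0.17,0],[0,-1.31,0.14,0],[0,-1.97,0.15,0],[0,-2.62,0.19,0]],
  ],
)

```text
t: 25.2
tool_pos: [0.367, 0.3186, 0.1262]
orientation: [-2.088, -2.337, 0.016]
force: [0.5, -0.0, 1.6]
opening: 0.0388
```

Run:
```python
from h import *
p=take("wrist","w21")[0]; tiltcol("w21",range(200,345,10))
```

```text
tool [0.3661 0.3185 0.1259] F [-0.5 -0.5  3.4] t 25.25
200 [-0.0005  0.0006  0.0002]
210 [0.0078 0.0006 0.0003]
220 [-0.005   0.0005  0.0606]
230 [-0.0152  0.0005  0.1052]
240 [-0.0201  0.0005  0.1303]
250 [0.0381 0.0005 0.0099]
260 [0.0391 0.0005 0.026 ]
270 [0.0321 0.0005 0.0563]
280 [0.0262 0.0005 0.0809]
290 [0.0224 0.0005 0.0994]
300 [0.0184 0.0005 0.1163]
310 [0.0149 0.0004 0.1306]
320 [0.0157 0.0004 0.1374]
330 [0.1185 0.0004 0.0009]
340 [1.294e-01 4.000e-04 1.000e-04]
```

>>> play_rows(
  increments=[
    [[0,-0.9,0.13,0],[0,-1.8,0.32,0],[0,-2.65,0.56,0],[0,-3.5,0.86,0],[0,-4.4,1.26,0]],
  ],
)

```text
t: 25.75
tool_pos: [0.3213, 0.3134, 0.1135]
orientation: [-2.087, -2.337, 0.018]
force: [0.2, 0.1, -0.1]
opening: 0.0391
```

Run:
```python
from h import *
p=take("wrist","w22")[0]; tiltcol("w22",range(216,345,6))
```

```text
tool [0.3198 0.313  0.1125] F [-1.4  0.6 -0.3] t 25.8
216 [0.0089 0.0008 0.0012]
222 [0.0139 0.0008 0.0009]
228 [0.0191 0.0008 0.0001]
234 [-0.0195  0.0007  0.1104]
240 [-0.0166  0.0007  0.1107]
246 [-0.0088  0.0007  0.0995]
252 [0.0014 0.0007 0.0841]
258 [0.0128 0.0007 0.0674]
264 [0.0268 0.0007 0.0467]
270 [0.0437 0.0008 0.022 ]
276 [0.0572 0.0008 0.0057]
282 [0.061  0.0008 0.0084]
288 [0.065  0.0007 0.0106]
294 [0.0689 0.0007 0.0129]
300 [0.0722 0.0007 0.0162]
306 [0.0765 0.0007 0.0178]
312 [0.0093 0.0007 0.1291]
318 [0.0122 0.0006 0.1293]
324 [0.1041 0.0007 0.0012]
330 [0.1104 0.0007 0.0005]
336 [ 0.1168  0.0007 -0.0003]
342 [-0.0286  0.0006  0.1992]
```

View pics/w22.png

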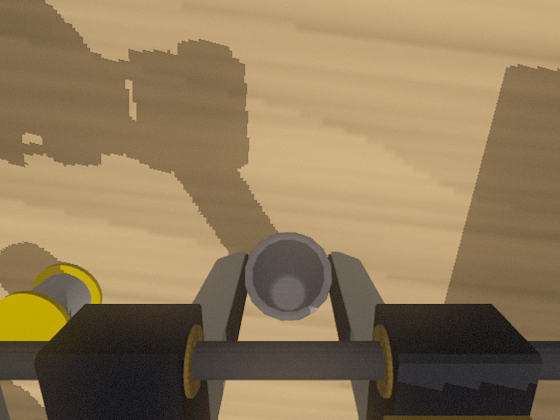

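>>> play_rows(
  increments=[
    [[0,0,0,0],[0,0,-2,0],[0,0.5,-6,0],[0,2,-11,0],[0,4,-16,0]],
  ],
  squeeze=25,
)

```text
t: 26.3
tool_pos: [0.3596, 0.3176, 0.2677]
orientation: [-2.085, -2.337, 0.022]
force: [0.9, 0.4, -0.8]
opening: 0.0389
```

```bash
cat >> h.py <<'E'
ph=np.radians(33.5); u3=-np.sin(ph)*ex3+np.array([0,0,np.cos(ph)]); v3=np.cos(ph)*ex3+np.array([0,0,np.sin(ph)])
Cm=C-.008*e3+.0007*ey3+.0795*a3
def T3(sp): return Cm+(sp+.1255)*u3-.0019*v3
def prog3():
    s=read_state(); w=s["tool_pos"]-Cm+.0019*v3
    print("t",round(float(s["t"]),2),"s'",round((w@u3-.1255)*1000,1),"v err",round(w@v3*1000,1),"y err",round(w@ey3*1000,1),"F u,v,y",np.round([s["force"]@u3,s["force"]@v3,s["force"]@ey3],1),"open",round(float(s["opening"]),4))
E
python3 - <<'E'
from h import *
print(Cm,T3(.045)); delta(T3(.045),96.4)
E
```

```text
[0.56203487 0.16669249 0.175347  ] [0.46694158 0.15602607 0.31647585]
tool [0.3596 0.3176 0.2677] yaw 96.5 t 26.3 F [ 0.94  0.42 -0.8 ] open 0.0389 q6 -1.07
-> shift cm [-17.28   8.75  -4.99] turn 0.002
```

>>> play_rows(
  increments=[
    [[-3,0,-3,0],[-7.5,0.5,-5,0],[-12,2,-5.5,0],[-16,4,-5.5,0],[-17.3,7,-5.3,0]],
  ],
)

```text
t: 26.8
tool_pos: [0.4507, 0.1507, 0.3213]
orientation: [-2.09, -2.335, 0.02]
force: [0.4, 0.7, -0.2]
opening: 0.0388
```

>>> play_rows(
  increments=[
    [[0,1,0,0],[0,1.6,0,0],[0,1.6,0,0]],
  ],
)

```text
t: 27.1
tool_pos: [0.4665, 0.1531, 0.3207]
orientation: [-2.089, -2.335, 0.021]
force: [-1.1, -0.2, -1.5]
opening: 0.039
```

Run:
```python
from h import *
prog3(); p=take("wrist","w23")[0]; tiltcol("w23",range(240,330,8)); delta(T3(.012),96.4)
q=take("side","s23")[0]; r=take("scene","c23")[0]; prog3()
cv2.imwrite("pics/z23.png",cv2.hconcat([cv2.resize(q[80:190,210:320],(400,400)),cv2.resize(r[90:200,290:400],(400,400))]))
```

```text
t 27.1 s' 48.9 v err 1.7 y err -2.9 F u,v,y [-0.6 -1.8 -0.1] open 0.039
tool [0.4661 0.1533 0.3209] F [-0.4  0.  -1.8] t 27.15
240 [-1.770e-02  2.000e-04  3.177e-01]
248 [-7.30e-03  2.00e-04  3.03e-01]
256 [6.200e-03 2.000e-04 2.833e-01]
264 [2.390e-02 2.000e-04 2.572e-01]
272 [4.51e-02 2.00e-04 2.27e-01]
280 [5.860e-02 2.000e-04 2.143e-01]
288 [6.370e-02 2.000e-04 2.177e-01]
296 [6.920e-02 2.000e-04 2.202e-01]
304 [7.40e-02 1.00e-04 2.24e-01]
312 [8.200e-03 2.000e-04 3.364e-01]
320 [1.65e-02 2.00e-04 3.30e-01]
328 [1.208e-01 1.000e-04 1.881e-01]
tool [0.4661 0.1533 0.3209] yaw 96.41 t 27.15 F [-0.42  0.05 -1.8 ] open 0.0386 q6 -1.47
-> shift cm [0.27 1.98 3.16] turn 0.0
t 27.25 s' 49.6 v err 1.4 y err -2.6 F u,v,y [-0.1 -0.3 -0.2] open 0.0389
```

View pics/z23.png

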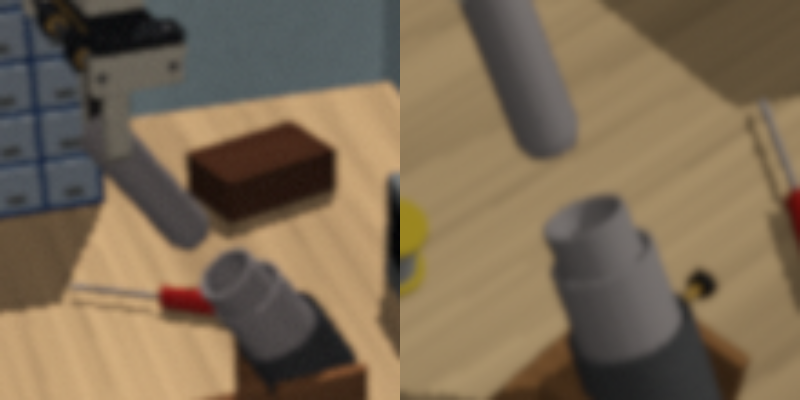

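Run:
```python
from h import *
for n in ("c23","s23"):
    X=cloud(np.load(n+".npy"),cam(n)); w=X-Cm; up=w@u3; vv=w@v3; yy=w@ey3
    k=(abs(up)<.004)&(np.hypot(vv,yy)<.032)&(np.hypot(vv,yy)>.018); Q=np.stack([vv,yy,up],-1)[k]
    print(n,k.sum(),"rim centre v,y",np.round(circ(Q[:,0],Q[:,1]),4),"up",np.median(Q[:,2]),"extents v",np.percentile(Q[:,0],[2,98]),"y",np.percentile(Q[:,1],[2,98]))
    # outer wall of middle: points below rim, in stand frame fit cylinder r=27
    k=(up<-.004)&(up>-.022)&(np.hypot(vv,yy)<.031)&(np.hypot(vv,yy)>.022); P=w[k]
    def f(p):
        a=np.array(-np.sin(p[2])*ex3+np.array([0,0,np.cos(p[2])])); x=P-p[0]*v3-p[1]*ey3; return np.linalg.norm(x-np.outer(x@a,a),axis=1)-.027
    s=least_squares(f,(0,0,ph),loss="soft_l1",f_scale=.001); print("  wall fit v,y,tilt",s.x[:2].round(4),np.degrees(s.x[2]).round(1),len(P))
```

```text
c23 112 rim centre v,y [-0.001  -0.0011  0.025 ] up -0.0013697337788495974 extents v [-0.02815825  0.02477437] y [-0.02703829  0.02443427]
  wall fit v,y,tilt [-0.001  -0.0002] 33.3 272
s23 80 rim centre v,y [-0.004  -0.0008  0.0252] up -0.0005319639643257409 extents v [-0.02829763  0.02080025] y [-0.02892278  0.02791538]
  wall fit v,y,tilt [-0.0017 -0.0009] 32.2 110
```

>>> play_rows(
  increments=[
    [[0.2,0.5,0.8,0],[0.27,1,1.6,0],[0.27,1.5,2.4,0],[0.27,1.95,3.16,0],[0.27,1.95,3.16,0]],
  ],
)

```text
t: 27.75
tool_pos: [0.4841, 0.1579, 0.2871]
orientation: [-2.087, -2.335, 0.024]
force: [-1.6, -0.1, -1.8]
opening: 0.0389
```

Run:
```python
from h import *
prog3(); p=take("wrist","w24")[0]
q=take("side","s24")[0]; r=take("scene","c24")[0]; prog3()
cv2.imwrite("pics/z24.png",cv2.hconcat([cv2.resize(q[80:190,210:320],(400,400)),cv2.resize(r[90:200,290:400],(400,400))]))
```

```text
t 27.75 s' 11.0 v err -1.8 y err -0.0 F u,v,y [-0.6 -2.3  0. ] open 0.0389
t 27.9 s' 12.6 v err -0.2 y err 0.0 F u,v,y [-1.3 -0.2 -0.5] open 0.0386
```

View pics/z24.png

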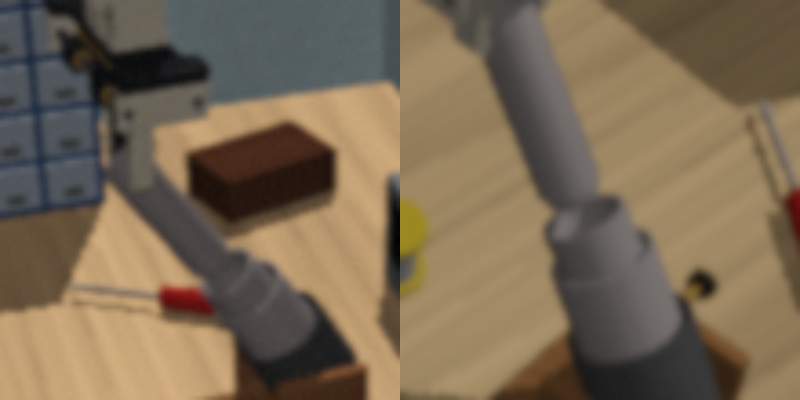

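>>> play_rows(
  increments=[
    [[0,0.2,0.3,0],[0,0.4,0.6,0],[0,0.6,0.9,0],[0,0.8,1.2,0],[0,1,1.5,0]],
  ],
  squeeze=12,
)

```text
t: 28.4
tool_pos: [0.4944, 0.1591, 0.2738]
orientation: [-2.088, -2.337, 0.02]
force: [0.7, -0.1, -1.2]
opening: 0.0393
```

Run:
```python
from h import *
prog3()
```

```text
t 28.4 s' -5.8 v err -0.5 y err -0.0 F u,v,y [-1.4 -0.1 -0.1] open 0.0393
```

>>> play_rows(
  increments=[
    [[0,0.22,0.33,0],[0,0.44,0.67,0],[0,0.66,1,0],[0,0.88,1.33,0],[0,1.1,1.67,0]],
  ],
)

```text
t: 28.9
tool_pos: [0.5052, 0.1603, 0.2566]
orientation: [-2.088, -2.337, 0.02]
force: [-0.1, -0.3, -0.3]
opening: 0.0388
```

Run:
```python
from h import *
prog3()
```

```text
t 28.9 s' -26.2 v err -0.9 y err -0.1 F u,v,y [-0.2 -0.3 -0.3] open 0.0388
```

>>> play_rows(
  increments=[
    [[0,0.27,0.3,0],[0,0.49,0.63,0],[0,0.71,0.97,0],[0,0.93,1.3,0],[0,1.15,1.64,0]],
  ],
)

```text
t: 29.4
tool_pos: [0.5166, 0.1615, 0.2397]
orientation: [-2.088, -2.336, 0.02]
force: [0.0, -0.5, -2.2]
opening: 0.0388
```

Run:
```python
from h import *
prog3()
```

```text
t 29.4 s' -46.6 v err -0.7 y err -0.1 F u,v,y [-1.8 -1.2 -0.4] open 0.0388
```

>>> play_rows(
  increments=[
    [[0,0.27,0.32,0],[0,0.49,0.65,0],[0,0.71,0.99,0],[0,0.93,1.32,0],[0,1.15,1.66,0]],
  ],
)

```text
t: 29.9
tool_pos: [0.528, 0.1627, 0.2227]
orientation: [-2.088, -2.337, 0.02]
force: [1.0, -0.1, -0.6]
opening: 0.0388
```

Run:
```python
from h import *
prog3()
```

```text
t 29.9 s' -67.0 v err -0.5 y err -0.2 F u,v,y [-1.   0.4 -0.2] open 0.0388
```

>>> play_rows(
  increments=[
    [[0,0.24,0.33,0],[0,0.46,0.66,0],[0,0.68,1,0],[0,0.9,1.33,0],[0,1.12,1.67,0]],
  ],
)

```text
t: 30.4
tool_pos: [0.5391, 0.164, 0.2057]
orientation: [-2.088, -2.337, 0.02]
force: [-0.2, -0.2, -0.6]
opening: 0.0388
```

Run:
```python
from h import *
prog3()
```

```text
t 30.4 s' -87.4 v err -0.6 y err -0.2 F u,v,y [-0.3 -0.5 -0.1] open 0.0388
```

>>> play_rows(
  increments=[
    [[0,0.17,0.25,0],[0,0.34,0.5,0],[0,0.5,0.75,0],[0,0.66,1,0],[0,0.8,1.2,0]],
  ],
)

```text
t: 30.9
tool_pos: [0.5471, 0.1648, 0.1935]
orientation: [-2.088, -2.337, 0.02]
force: [0.6, 0.6, 0.2]
opening: 0.039
```

>>> play_rows(
  increments=[
    [[0,0.06,0.09,0],[0,0.11,0.17,0],[0,0.11,0.17,0]],
  ],
)

```text
t: 31.2
tool_pos: [0.5482, 0.165, 0.1917]
orientation: [-2.088, -2.337, 0.02]
force: [-0.1, 0.1, -1.6]
opening: 0.0391
```

Run:
```python
from h import *
prog3()
```

```text
t 31.2 s' -104.2 v err -0.7 y err -0.2 F u,v,y [-1.3 -0.9  0.1] open 0.0391
```

>>> play_rows(
  increments=[
    [[0,0.06,0.09,0],[0,0.11,0.17,0],[0,0.11,0.17,0]],
  ],
)

```text
t: 31.5
tool_pos: [0.5492, 0.165, 0.1898]
orientation: [-2.088, -2.337, 0.02]
force: [-0.3, -1.1, -0.8]
opening: 0.0392
```

>>> play_rows(
  increments=[
    [[0,0.03,0.05,0],[0,0.06,0.09,0],[0,0.06,0.09,0]],
  ],
)

```text
t: 31.8
tool_pos: [0.5498, 0.1651, 0.1889]
orientation: [-2.088, -2.337, 0.02]
force: [-1.1, 0.2, -1.1]
opening: 0.0386
```

Run:
```python
from h import *
prog3()
```

```text
t 31.8 s' -107.4 v err -0.9 y err -0.2 F u,v,y [-0.3 -1.5  0.3] open 0.0386
```

>>> play_rows(
  increments=[
    [[0,0.03,0.05,0],[0,0.06,0.09,0],[0,0.06,0.09,0]],
  ],
)

```text
t: 32.1
tool_pos: [0.5504, 0.1652, 0.1881]
orientation: [-2.088, -2.337, 0.02]
force: [-0.4, -0.4, 1.6]
opening: 0.0389
```

>>> play_rows(
  increments=[
    [[0,0.03,0.05,0],[0,0.05,0.07,0],[0,0.05,0.07,0]],
  ],
)

```text
t: 32.4
tool_pos: [0.5509, 0.1653, 0.1876]
orientation: [-2.088, -2.337, 0.02]
force: [-1.7, 0.3, 3.0]
opening: 0.0392
```

Run:
```python
from h import *
prog3(); print(read_state()["force"])
```

```text
t 32.4 s' -109.1 v err -0.7 y err -0.2 F u,v,y [3.5 0.3 0.5] open 0.0392
[-1.7222747   0.32680007  3.0414686 ]
```

>>> play_rows(
  increments=[
    [[0,0,0,0],[0,0,0,0],[0,0,0,0],[0,0,-0.5,0],[0,0,-2,0]],
  ],
  jaw=5.6,
)

```text
t: 32.9
tool_pos: [0.5501, 0.1651, 0.2065]
orientation: [-2.087, -2.335, 0.024]
force: [0.9, 0.3, -0.1]
opening: 0.0561
```

>>> play_rows(
  increments=[
    [[0,0,-3,0],[0,-2,-6,0],[0,-5,-9,0],[0,-7,-11,0],[0,-7,-11,0]],
  ],
)

```text
t: 33.4
tool_pos: [0.4828, 0.1582, 0.3238]
orientation: [-2.09, -2.339, 0.013]
force: [0.5, 0.9, 0.4]
opening: 0.0561
```

Run:
```python
from h import *
p=take("wrist","w30")[0]; q=take("side","s30")[0]; r=take("scene","c30")[0]
X=cloud(np.load("w30.npy"),cam("w30")); w=X-C; P=np.stack([w@e3,w@ey3,w@a3],-1)
k=(abs(P[...,1])<.04)&(abs(P[...,0])<.05)&(P[...,2]>.09)&(P[...,2]<.13); print("top small axial",np.percentile(P[k][:,2],[90,98]),P[k].mean(0), read_state()["t"])
cv2.imwrite("pics/z30.png",cv2.hconcat([cv2.resize(q[80:220,210:350],(400,400)),cv2.resize(r[90:230,280:420],(400,400))]))
```

```text
top small axial [0.10729578 0.10822347] [-0.0142315   0.00042503  0.10404371] 33.55
```

View pics/z30.png

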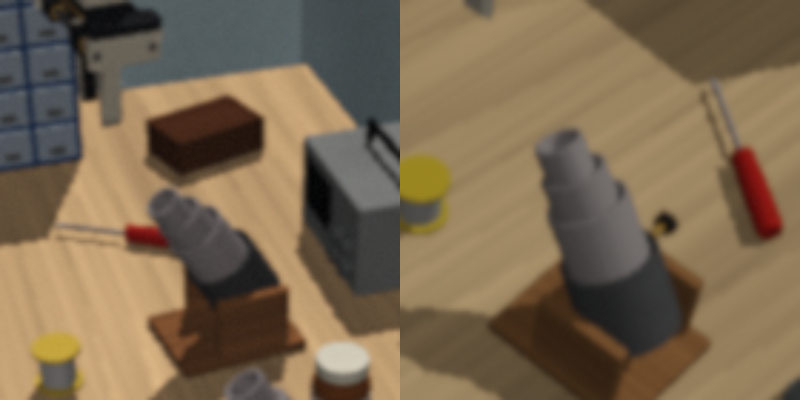

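View pics/w30.png

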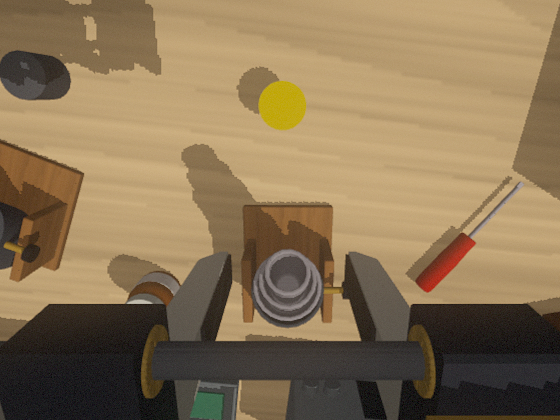

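>>> play_rows(
  increments=[
    [[0,-1,-1,0],[0,-2,-2,0],[0,-2,-2,0],[0,-2,-2,0],[0,-2,-2,0]],
  ],
)

```text
t: 34.05
tool_pos: [0.4633, 0.1557, 0.3377]
orientation: [-2.087, -2.335, 0.024]
force: [0.6, -0.0, 0.4]
opening: 0.0565
```

Run:
```python
from h import *
r=take("scene","c31")[0]; a=np.load("c30.npy"); b=np.load("c31.npy")
k=np.s_[120:220,325:395]; print("nest depth change median/p95 mm",np.percentile(abs(a[k]-b[k])*1000,[50,95]))
X=cloud(b,cam("c31")); w=X-C; P=np.stack([w@e3,w@ey3,w@a3],-1)
# exposed profile: upper-side radius vs axial
for lo in range(0,112,8):
    m=(P[...,2]>lo/1e3)&(P[...,2]<(lo+8)/1e3)&(abs(P[...,1])<.045)&(abs(P[...,0])<.06)
    q=P[m]; print(lo,m.sum(),"y ext",np.percentile(q[:,1],[2,98]).round(4) if m.sum() else "")
print(close_job())
```

```text
nest depth change median/p95 mm [2.52711773 7.701087  ]
0 106 y ext [-0.0366  0.0281]
8 93 y ext [-0.0337  0.0181]
16 96 y ext [-0.0335  0.0174]
24 93 y ext [-0.035   0.0178]
32 87 y ext [-0.034   0.0208]
40 123 y ext [-0.0346  0.0291]
48 164 y ext [-0.0337  0.03  ]
56 79 y ext [-0.0263  0.0161]
64 86 y ext [-0.0264  0.0211]
72 131 y ext [-0.0264  0.0252]
80 74 y ext [-0.0216  0.014 ]
88 86 y ext [-0.0196  0.0168]
96 110 y ext [-0.0188  0.0185]
104 43 y ext [-0.0203  0.0187]
the job is handed in; nothing more can be done
None
```

The three cups are nested in the empty stand in the order asked: large into the pot, middle into the large, small into the middle. The job was handed in at about 34 s of the 70 s allowed.

**How it was done:** the tool could only point straight down. I therefore tilted each cup to about 30–33° by pivoting it in a light grip against the bench, then gripped harder to carry it. Each cup was lowered along the slant until I felt about 4–6 N build up along the axis, and only then released. My first attempt at tilting the large cup lifted and slid it on the bench, so I set it upright, regripped it and tilted it again.

**Last checks:**
- **Depths:** the rims stand about 52, 80 and 107 mm beyond the pot rim. With the large cup seated 37 mm up the pot, 52, 79 and 106 mm were expected, so each cup sits on the one beneath it.
- **Arm:** the gripper was well clear of everything when I handed in.
- **Bystanders:** I did not measure them. The parts of the bench visible in the last pictures looked undisturbed.

**What disagreed:**
- **Lean:** after release the middle cup leaned about 3–4° further forward than the pot's axis, within the play between the cups. I tilted the small cup to match.
- **Stillness:** comparing two depth pictures to show the nest was still gave a median change of 2.5 mm (7.7 mm at the 95th percentile). I put that down to depth noise but did not confirm it. The cup outlines in the last picture matched a complete nest.

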